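# Lock down a compressor tank and check it with a level balanced on its domed head

## Task

Using the orange-handled key, turn both yellow-barred screws of the blue tank's mounting plate clockwise until they are fully home against their stops, then stand the key upright back on its green mat. After that, lay the yellow level gently on the very top of the tank's dome so that it stays balanced there by itself, the right way up and nearly level. Never turn or touch the screws with the gripper itself, do not knock the level over, and leave the other things on the bench alone.

Things in the scene. Friction and masses are not known exactly. Their poses are not given: they have to be found in the camera images.
- tank: Fixed grey plate, 150 (x) x 300 (y) x 12 mm, with an upright blue air tank on its middle, one immovable piece. Origin: centre of the plate's underside. Tank diameter 130 mm, straight to 125 mm above the bench, then a hemispherical head of radius 65 mm. A brass port sticks out 13 mm at -x. The screws are at x = 0, y = +125 and -125 mm; a red line beside each marks the bar's home direction (y).
- crown (a point): The highest point of the tank's dome, 190 mm above the bench.
- screw_left (a joint): Captive screw at the tank's +y side, vertical axis; rad, grows clockwise seen from above, stop at 1.571 = fully home; starts at 0.05 to 0.5. Steel disc, diameter 34 mm, 6 mm high, on the plate; on it a yellow bar 26 mm long, 6 mm thick, 10 mm high (top 28 mm above the bench). Bar along the tank's x axis at 0, along its y axis at home. Stays where left; friction 0.06 N m.
- screw_right (a joint): The same screw at the tank's -y side: 0 is the bar along the tank's x axis, clockwise seen from above to 1.571 fully home (bar along the tank's y axis).
- screw_left_top (a point): Centre of the left screw's disc top, 18 mm above the bench, at the foot of the yellow bar; turns with the screw; its x axis lies along the bar.
- screw_right_top (a point): Centre of the right screw's disc top, 18 mm above the bench, at the foot of the yellow bar; turns with the screw; its x axis lies along the bar.
- key: Loose key, 96 mm high, about 160 g, upright (z up) on the mat. Origin: centre of underside. Steel foot 30 mm square with a slot along key x, open below and at both ends, 10 mm wide, 14 mm deep: it drops over a screw's bar until the foot rests on the disc; 0.15 rad of play. Flange diameter 34 mm at 14-22 mm, shaft to 50 mm, then the orange handle to 96 mm: 40 (x) x 18 mm (y); grip across y.
- mat: Fixed green mat, 120 x 120 mm, 6 mm high, lying square to the bench or turned; the key's place. Origin: centre of its underside.
- level: Loose yellow bar level, 120 mm long (x), 20 mm wide (y), 28 mm high, about 150 g, balanced about its middle, with a green vial on its top. Origin: centre of its underside; z up. It starts lying on the bench.
- gauge: bystander: round pressure gauge lying on its back, 60 mm wide, 22 mm high, with a brass stem
- tub: bystander: open blue plastic tub, 90 x 90 x 50 mm
- wrench: bystander: flat steel wrench lying on the bench
- bottle: bystander: blue plastic bottle, 60 mm wide, 150 mm high
- filter: bystander: black air filter canister with brass stub, 64 mm wide, 76 mm high
- piston: bystander: aluminium piston, 44 mm wide, 40 mm high
- tape: bystander: black roll of tape lying flat, 60 mm wide, 18 mm high
Not all that is in view belongs to the job. Of the things like the key, leave any that is pink; of the rest the smaller one is meant.

How it is judged:
By the outcome, as a careful person would: the job done as asked, in the order asked, and still so for the second after the job is handed in, with the robot touching nothing.
It also fails if it takes over 72 s, if anything falls off the work surface, if the arm or the gripper's body presses on something with over 40 N, if the wrist force passes 120 N, or if a joint passes its speed limit or range.

## Robot

A 6-joint arm with a two-finger parallel gripper is mounted at the origin on the work surface. World frame = base frame: x ahead of the robot, y to its left, z up, the work surface at z = 0. Lengths are in m, angles in rad, forces in N, time in s.
With the tool pointing down it reaches from about 0.375 to 0.9 m from the base axis. Payload 3.1 kg.
Tool frame: the origin (TCP) lies between the finger pads; the fingertips stand 19 mm ahead of it and the grasp point (between the pads) is the TCP; z points along the fingers, y is the line along which they close (so a half turn about z gives the same grasp; the last joint's range is limited). The gripper opens to 87 mm and grips with 3 to 60 N. Pads are 19 mm wide; open, the fingers measure 117 mm over their backs; the gripper's body (75 mm by 190 mm) begins 51 mm behind the grasp point.
Start: joints at [-0.178, 0.527, 1.433, -0, 1.181, -0.178], TCP at [0.625, 0, 0.218] pointing down, gripper open.
Joint ranges: [-3.08, 3.08], [-0.75, 2.2], [0.22, 2.44], [-1.43, 4.57], [0, 2.65], [-2.85, 2.85]. Speed limits (rad/s): [2.79, 2.79, 3.14, 3.14, 3.14, 3.14].

## Interface

Orientations are given as a unit quaternion [x, y, z, w].
In Python, from rig import telemetry, viewer, hand_in gives the robot as it stands. The module is installed in compiled form; this text tells all that it offers.
- The arm moves only by the shell command python3 -m creep 'ROWS' [FORCE]. ROWS is JSON, a list of rows, each an object with "translation": the shift along the tool's x, y, z in mm, a list of three; "roll": the turn about the tool's z in degrees; "gripper": the finger opening in mm, from 0 to 87. In form: [{"translation": [tx, ty, tz], "roll": roll, "gripper": gripper}, ...]. A call has 1 to 5 rows; each row is the pose to reach, as a shift and turn from the pose commanded when the call began, along the tool's axes at that moment; what a row does not reach only later rows make up. A row lasts 1/12 s, in which the tool goes at most 41.7 mm and 7.16 degrees, less where a joint would pass 70% of its speed; a pose out of reach is approached as far as the arm can. A call with a gripper value outside its range is refused whole. The fingers move at their own pace and stop on an object; FORCE is the grip in N (left out, the last holds). Time passes only in rows, so rows that repeat a pose let the fingers close. It gives the time, the measured TCP pose, the force, the opening and the grip force at its end, in the units of the state.
- telemetry.get_obs(): the state, without advancing time (a new reading comes with each control period).
- viewer.camera(name): name is "scene" or "side" or "wrist"; returns the picture (384x512x3 uint8, blue, green, red); there is no depth.
- viewer.camera_info(name): a dict with "intrinsics" (3x3 intrinsics, pixels), "rvec" (rotation vector, rad) and "tvec" (3), from world to camera coordinates, as OpenCV has them; the wrist camera has in their place "hand_eye" (4x4, takes a point from camera to tool coordinates, whose origin is the TCP and whose axes are the flange's). Camera axes: x right, y down, z forward; pixel columns grow to the right and rows downward; lengths in m; the calibration is good to about 2 mm. The wrist camera is an equidistant fisheye: a pixel r from the principal point sees the ray r / f radians off the axis. A picture is of the moment at which its call begins: read the wrist's pose just before it. camera_info takes no time and is no camera call.
- hand_in(): hands the job in; it is judged then, once.
Trained networks look in the newest picture that a camera, given by its name, has taken for a name from the list of things; names that differ only in an ending like _2 or _b are one class to them, and where a whole thing is asked for, a point or a joint stands for the part that bears it (a point fixed in the world has none). Each returns a list of dicts, best first, with "p" (0 to 1); they miss things now and then, are a little off and sometimes report something else, mostly with a low value. They report only what shows in the picture. A call takes as long as a camera call. They do not tell look-alikes from the thing itself.
- viewer.recognise(camera, thing): "bbox" ([left, top, width, height] in pixels, round what is visible of it).
The state is a dict: "time": time; "q": joint angles; "joint_velocities": joint speeds; "joint_torque": joint torques, N m; "position": TCP position; "tool_rot": TCP orientation; "ft_force": force on the tool from outside, world axes, zero at the start; "moment": the same for the moment, N m; "grip_width": finger opening in m; "grip_force": force on a finger pad.
Only numpy, scipy, OpenCV 4.12 (cv2) and the standard library are available. Lean on these libraries where they do the work, as an engineer would, in place of code of your own. Each camera call takes 0.05 s, during which the arm holds its last target. There are 200 camera calls.

## Working session

There is one attempt and no reset: what is moved stays moved. The work goes in short steps, Python scripts to look and compute and a shell command to move; the robot and the scene stay as the last step left them, time stands still between calls to the robot, and variables do not carry over. Pictures are saved under pics/ and viewed, at most 10 in all, crops included, and the job is handed in when it is done.

```bash
mkdir -p pics; cat > h.py <<'E'
import numpy as np, cv2
from rig import telemetry, viewer
from scipy.spatial.transform import Rotation as R
def ray(cam,uv,obs=None):
    i=viewer.camera_info(cam);K=np.array(i["intrinsics"]);u,v=uv
    x=(u-K[0,2])/K[0,0];y=(v-K[1,2])/K[1,1]
    if cam!="wrist":
        Rm=cv2.Rodrigues(np.array(i["rvec"],float))[0];t=np.array(i["tvec"],float).ravel()
        return -Rm.T@t, Rm.T@np.array([x,y,1])
    th=np.hypot(x,y);d=np.array([x/th*np.sin(th),y/th*np.sin(th),np.cos(th)]) if th>0 else np.array([0,0,1.])
    T=np.array(i["hand_eye"]);o=obs or telemetry.get_obs();Rt=R.from_quat(o["tool_rot"]).as_matrix()
    return Rt@T[:3,3]+np.array(o["position"]), Rt@T[:3,:3]@d
def at(cam,uv,z,obs=None):
    c,d=ray(cam,uv,obs);return c+d*(z-c[2])/d[2]
def proj(cam,P,obs=None):
    i=viewer.camera_info(cam);K=np.array(i["intrinsics"]);P=np.array(P,float)
    if cam!="wrist":
        return cv2.projectPoints(P.reshape(1,3),np.array(i["rvec"],float),np.array(i["tvec"],float),K,None)[0].ravel()
    T=np.array(i["hand_eye"]);o=obs or telemetry.get_obs();Rt=R.from_quat(o["tool_rot"]).as_matrix()
    p=T[:3,:3].T@(Rt.T@(P-np.array(o["position"]))-T[:3,3])
    th=np.arctan2(np.hypot(p[0],p[1]),p[2]);ph=np.arctan2(p[1],p[0])
    return np.array([K[0,2]+K[0,0]*th*np.cos(ph),K[1,2]+K[1,1]*th*np.sin(ph)])
E
python3 - <<'E'
from h import *
o=telemetry.get_obs();print(o)
ims=[]
for c in["scene","side","wrist"]:
    im=viewer.camera(c);cv2.imwrite(f"pics/{c}0.png",im);ims.append(im)
    for t in["tank","key","mat","level","screw_left","screw_right"]:
        print(c,t,[(r["bbox"],round(r["p"],2)) for r in viewer.recognise(c,t)][:4])
for c in["scene","side"]:print(c,ray(c,(256,192)))
print(viewer.camera_info("wrist"))
E
```

```text
{'time': 0.0, 'q': array([-1.78504072e-01,  5.28503063e-01,  1.43387100e+00, -2.56769490e-06,
        1.18138951e+00, -1.78519945e-01]), 'joint_velocities': array([ 0.00010208, -0.00034681, -0.00089131, -0.00118141, -0.00036198,
        0.00033092]), 'joint_torque': array([-5.45745443e-04, -4.40045428e+01, -1.76593530e+01,  6.32597599e-02,
        5.83207863e-02, -1.53719384e-04]), 'position': array([6.24272966e-01, 1.57344534e-04, 2.16658929e-01]), 'tool_rot': array([ 7.07100407e-01,  7.07112322e-01, -6.20025940e-04, -8.90949160e-04]), 'ft_force': array([ 0.42332773,  0.41078095, -0.61068392]), 'moment': array([-0.07476088, -0.01389682,  0.00226646]), 'grip_force': 0.0, 'grip_width': 0.08696285171460015}
scene tank [([204.7, 183.1, 112.0, 98.5], 0.61)]
scene key [([172.2, 133.5, 11.7, 24.3], 0.63), ([193.1, 123.6, 15.4, 39.7], 0.56), ([188.3, 149.9, 11.0, 25.6], 0.53)]
scene mat [([222.0, 206.5, 16.3, 10.4], 0.3)]
scene level [([284.8, 251.6, 12.7, 7.7], 0.45)]
scene screw_left [([285.8, 251.5, 9.3, 9.1], 0.67)]
scene screw_right [([207.9, 182.7, 109.0, 98.2], 0.49), ([222.7, 206.4,
[... 681 characters left out ...]
 0.37610346, 0.82207632]), array([-0.6528421 , -0.39774247, -0.64482904]))
side (array([ 0.35016389, -1.02159948,  0.93478665]), array([ 0.13953199,  0.76495306, -0.62880355]))
{'intrinsics': array([[297.31863964,   0.        , 252.36246416],
       [  0.        , 297.31863964, 192.29212568],
       [  0.        ,   0.        ,   1.        ]]), 'hand_eye': array([[-7.37772614e-04, -9.54676773e-01, -2.97643603e-01,
         8.33288105e-02],
       [ 9.99999675e-01, -8.01105322e-04,  9.07940542e-05,
        -5.29510601e-04],
       [-3.25122849e-04, -2.97643439e-01,  9.54677054e-01,
        -1.65869030e-01],
       [ 0.00000000e+00,  0.00000000e+00,  0.00000000e+00,
         1.00000000e+00]])}
```

```bash
python3 -c "
import cv2
for c in['scene','side']:
    cv2.imwrite(f'pics/{c}0b.png',cv2.resize(cv2.imread(f'pics/{c}0.png'),(800,600),interpolation=cv2.INTER_CUBIC))"
```

```text
(no output)
```

View pics/scene0b.png

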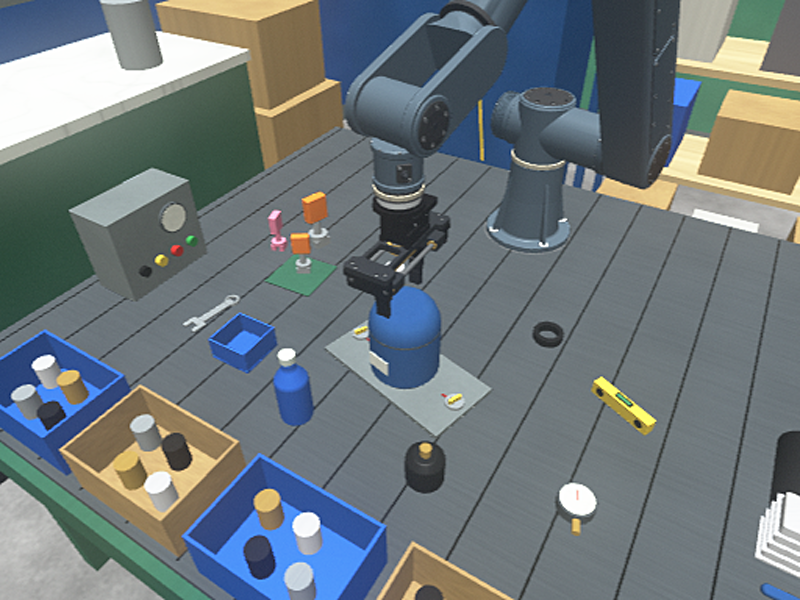

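View pics/wrist0.png

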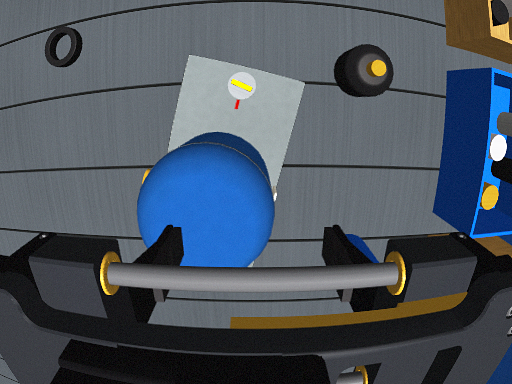

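The scene picture shows the small orange key on the green mat (~(302,250) of 800×600), a pink one at (276,230), a bigger orange one at (315,215), and the level at (622,405). In the wrist view the +y screw is at (242,86).

View pics/side0b.png

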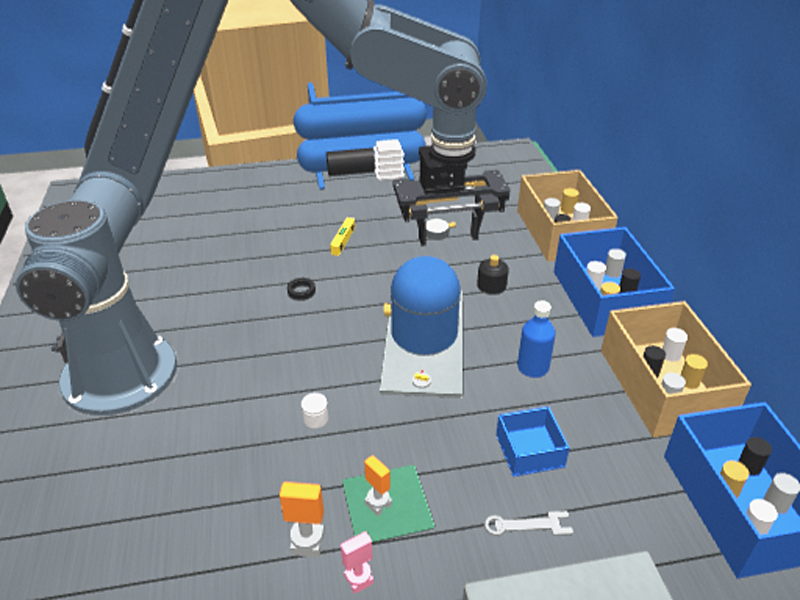

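```bash
python3 - <<'E'
from h import *
s=1/1.5625
P=lambda c,u,v,z:print(c,(u,v),at(c,(u*s,v*s),z).round(3))
P("scene",302,244,.08);P("scene",302,268,.006);P("scene",315,208,.08);P("scene",276,225,.08)
for u,v in[(265,281),(308,294),(336,270),(296,257)]:P("scene",u,v,.006)
for u,v in[(326,347),(437,433),(490,389)]:P("scene",u,v,.012)
P("scene",454,401,.018);P("scene",361,331,.018);P("scene",622,405,.014);P("scene",597,379,.028);P("scene",654,424,.028)
for u,v in[(188,55),(304,82)]:print(at("wrist",(u,v),.012).round(3))
print(at("wrist",(242,86),.02).round(3),at("wrist",(232,82),.028).round(3),at("wrist",(252,90),.028).round(3))
E
```

```text
scene (302, 244) [ 0.431 -0.371  0.08 ]
scene (302, 268) [ 0.429 -0.384  0.006]
scene (315, 208) [ 0.293 -0.44   0.08 ]
scene (276, 225) [ 0.401 -0.472  0.08 ]
scene (265, 281) [ 0.51  -0.425  0.006]
scene (308, 294) [ 0.497 -0.312  0.006]
scene (336, 270) [ 0.394 -0.311  0.006]
scene (296, 257) [ 0.401 -0.423  0.006]
scene (326, 347) [ 0.614 -0.175  0.012]
scene (437, 433) [0.684 0.111 0.012]
scene (490, 389) [0.548 0.147 0.012]
scene (454, 401) [0.612 0.106 0.018]
scene (361, 331) [ 0.546 -0.137  0.018]
scene (622, 405) [0.465 0.361 0.014]
scene (597, 379) [0.441 0.307 0.028]
scene (654, 424) [0.491 0.418 0.028]
[0.545 0.146 0.012]
[0.688 0.11  0.012]
[0.612 0.104 0.02 ] [0.601 0.108 0.028] [0.624 0.098 0.028]
```

The side view confirms it: small orange key on the mat (375,485), with the big orange and pink keys beside the mat. Moving above the key.

```bash
python3 -m creep '[{"translation":[-38,-19,-40],"roll":0,"gripper":50},{"translation":[-76,-39,-40],"roll":0,"gripper":50},{"translation":[-113,-58,-40],"roll":0,"gripper":50},{"translation":[-150,-77,-40],"roll":0,"gripper":50},{"translation":[-188,-96,-40],"roll":0,"gripper":50}]' 20
python3 -m creep '[{"translation":[-38,-20,0],"roll":0,"gripper":50},{"translation":[-76,-39,0],"roll":0,"gripper":50},{"translation":[-114,-59,0],"roll":0,"gripper":50},{"translation":[-152,-78,0],"roll":0,"gripper":50},{"translation":[-190,-98,0],"roll":0,"gripper":50}]'
python3 -m creep '[{"translation":[0,0,0],"roll":0,"gripper":50},{"translation":[0,0,0],"roll":0,"gripper":50}]'
python3 - <<'E'
from h import *
o=telemetry.get_obs();print(o["position"],o["tool_rot"],R.from_quat(o["tool_rot"]).as_matrix().round(3).tolist())
im=viewer.camera("wrist");cv2.imwrite("pics/w1.png",im)
for t in["key","mat"]:print(t,[(r["bbox"],round(r["p"],2)) for r in viewer.recognise("wrist",t)])
cv2.imwrite("pics/w1b.png",cv2.resize(im,(800,600),interpolation=cv2.INTER_CUBIC))
E
```

```text
time: 1.47
position: [0.535, -0.1759, 0.2583]
tool_rot: [0.707, 0.707, 0.0, 0.001]
ft_force: [0.6, -0.6, 0.1]
grip_width: 0.0616
grip_force: 0.0
time: 1.88
position: [0.4391, -0.3614, 0.2579]
tool_rot: [0.707, 0.707, 0.0, 0.0]
ft_force: [1.6, 0.5, 0.6]
grip_width: 0.0501
grip_force: 0.0
time: 2.05
position: [0.4391, -0.362, 0.2576]
tool_rot: [0.709, 0.705, 0.0, 0.0]
ft_force: [-0.1, 0.6, -0.3]
grip_width: 0.0501
grip_force: 0.0
[ 0.43908547 -0.36202141  0.2575566 ] [7.08817877e-01 7.05391513e-01 6.56147534e-05 1.59692738e-04] [[0.005, 1.0, 0.0], [1.0, -0.005, -0.0], [-0.0, 0.0, -1.0]]
key [([209.6, 230.0, 19.9, 36.6], 0.83), ([232.1, 159.0, 28.4, 48.4], 0.68), ([127.5, 184.1, 62.6, 66.6], 0.61), ([321.1, 3.4, 25.8, 14.7], 0.32)]
mat [([214.3, 126.1, 82.4, 89.2], 0.56)]
```

View pics/w1b.png

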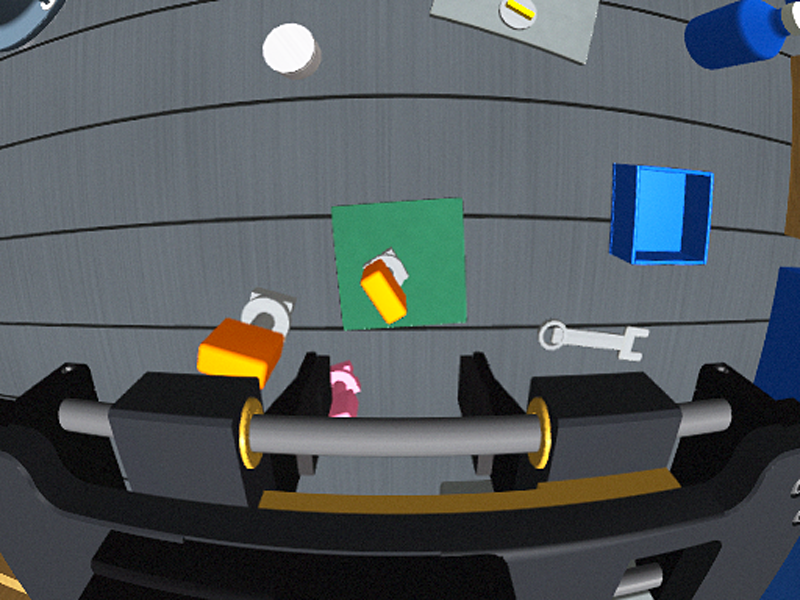

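Wrist view: the key's yellow-orange top runs from about (370,275) to (398,315) on the mat; pink lies at (345,390), the big key at (245,345). Now segmenting the top face.

```bash
cat > key.py <<'E'
from h import *
def topface(im,o,z,box):
    hsv=cv2.cvtColor(im,cv2.COLOR_BGR2HSV);m=((hsv[...,2]>225)&(hsv[...,1]>150)&(hsv[...,0]>8)&(hsv[...,0]<30)).astype(np.uint8)
    k=np.zeros_like(m);x0,y0,x1,y1=box;k[y0:y1,x0:x1]=1
    c=max(cv2.findContours(m*k,cv2.RETR_EXTERNAL,cv2.CHAIN_APPROX_NONE)[0],key=cv2.contourArea)[:,0]
    w=np.array([at("wrist",p,z,o)[:2]*1000 for p in c],np.float32)
    return cv2.minAreaRect(w),cv2.boxPoints(cv2.minAreaRect(w))
if __name__=="__main__":
    im=cv2.imread("pics/w1.png");o=telemetry.get_obs()
    r,b=topface(im,o,.102,(215,150,275,215));print(r,b)
    print([at("wrist",(u*.64,v*.64),.006,o).round(3).tolist() for u,v in[(332,206),(462,198),(467,322),(344,330)]])
    print(im[180:200:4,245].tolist())
E
python3 key.py
```

```text
((432.018310546875, -372.663330078125), (17.092716217041016, 39.12714385986328), 31.933279037475586) [[ 414.41754 -360.58087]
 [ 435.1131  -393.78668]
 [ 449.61908 -384.7458 ]
 [ 428.92352 -351.53998]]
[[0.384, -0.316, 0.006], [0.501, -0.309, 0.006], [0.51, -0.427, 0.006], [0.391, -0.435, 0.006]]
[[0, 229, 255], [0, 234, 255], [0, 231, 255], [0, 230, 255], [0, 228, 255]]
```

```bash
python3 -m creep '[{"translation":[-10.5,-7,20],"roll":7,"gripper":60},{"translation":[-10.5,-7,40],"roll":14,"gripper":60},{"translation":[-10.5,-7,60],"roll":21,"gripper":60},{"translation":[-10.5,-7,80],"roll":28,"gripper":60},{"translation":[-10.5,-7,80],"roll":35,"gripper":60}]' 40
python3 -m creep '[{"translation":[0,0,0],"roll":7,"gripper":60},{"translation":[0,0,0],"roll":14,"gripper":60},{"translation":[0,0,0],"roll":21,"gripper":60},{"translation":[0,0,0],"roll":23,"gripper":60},{"translation":[0,0,0],"roll":23,"gripper":60}]'
python3 - <<'E'
from key import *
o=telemetry.get_obs();im=viewer.camera("wrist");cv2.imwrite("pics/w2.png",im)
Rt=R.from_quat(o["tool_rot"]).as_matrix();print(o["position"],np.degrees(np.arctan2(Rt[1,:2],Rt[0,:2])),o["q"][5])
u,v=proj("wrist",[.432,-.3725,.102],o).astype(int);print(u,v)
r,b=topface(im,o,.102,(u-60,v-60,u+60,v+60));print(r,b)
E
```

```text
time: 2.62
position: [0.4324, -0.3661, 0.1738]
tool_rot: [0.888, 0.46, -0.001, -0.004]
ft_force: [0.3, 0.9, -0.7]
grip_width: 0.0593
grip_force: 0.0
time: 3.03
position: [0.4344, -0.3684, 0.1777]
tool_rot: [0.961, 0.277, 0.0, -0.0]
ft_force: [-0.8, 0.3, -0.9]
grip_width: 0.0599
grip_force: 0.0
[ 0.43435587 -0.36842134  0.1777136 ] [ 32.14374914 -57.8562482 ] 0.10993161001489629
256 204
((431.4391784667969, -376.59674072265625), (17.582073211669922, 38.4833984375), 32.0361328125) [[ 413.78006 -364.94852]
 [ 434.19376 -397.57144]
 [ 449.0983  -388.24496]
 [ 428.6846  -355.62204]]
```

```bash
python3 -m creep '[{"translation":[-6.5,5,0],"roll":0,"gripper":60},{"translation":[-6.5,5,30],"roll":0,"gripper":60},{"translation":[-6.5,5,60],"roll":0,"gripper":60},{"translation":[-6.5,5,74],"roll":0,"gripper":60},{"translation":[-6.5,5,74],"roll":0,"gripper":60}]' 40
python3 -m creep '[{"translation":[0,0,0],"roll":0,"gripper":36},{"translation":[0,0,0],"roll":0,"gripper":36},{"translation":[0,0,0],"roll":0,"gripper":36},{"translation":[0,0,0],"roll":0,"gripper":36},{"translation":[0,0,0],"roll":0,"gripper":36}]'
```

```text
time: 3.5
position: [0.4288, -0.376, 0.1004]
tool_rot: [0.961, 0.276, -0.001, -0.003]
ft_force: [-0.3, -0.4, -0.1]
grip_width: 0.0603
grip_force: 0.0
time: 3.92
position: [0.4309, -0.3785, 0.1047]
tool_rot: [0.961, 0.276, 0.0, 0.001]
ft_force: [-0.2, -0.2, 0.1]
grip_width: 0.0386
grip_force: 0.0
```

```bash
python3 -m creep '[{"translation":[0,0,0],"roll":0,"gripper":20},{"translation":[0,0,0],"roll":0,"gripper":20},{"translation":[0,0,0],"roll":0,"gripper":20}]' 40
python3 - <<'E'
from h import *
im=viewer.camera("wrist");cv2.imwrite("pics/w3.png",cv2.resize(im,(800,600)))
o=telemetry.get_obs();print(o["position"],o["grip_width"],o["grip_force"],o["ft_force"])
E
```

```text
time: 4.17
position: [0.4305, -0.3779, 0.1038]
tool_rot: [0.961, 0.276, 0.0, 0.0]
ft_force: [-0.6, 0.4, 0.5]
grip_width: 0.0244
grip_force: 0.0
[ 0.4304135  -0.37791667  0.10374236] 0.022911338767438585 0.0 [-0.25655417  0.64531259  0.15461169]
```

View pics/w3.png

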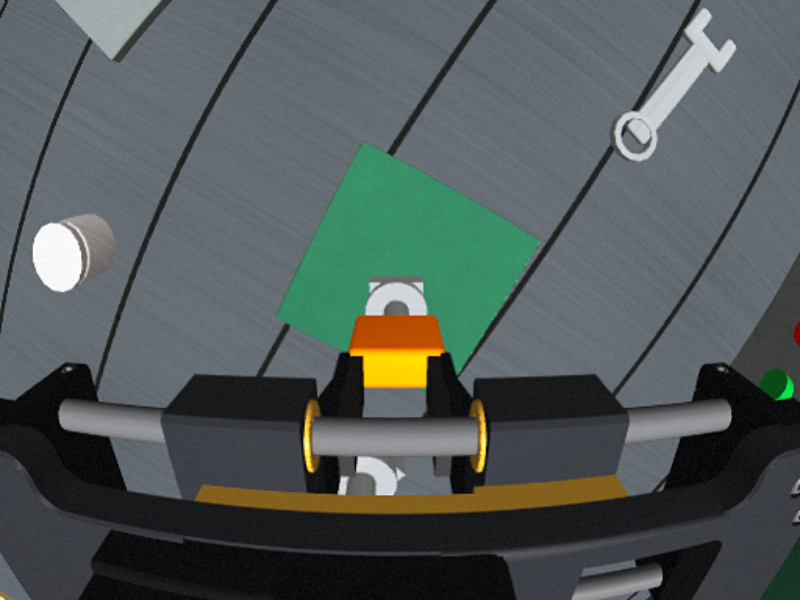

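```bash
python3 - <<'E'
from key import *
o=telemetry.get_obs();im=viewer.camera("wrist");cv2.imwrite("pics/w4.png",im)
print(o["position"],proj("wrist",o["position"],o)/.64)
r,b=topface(im,o,.102,(200,205,300,255));print(r,b)
Rt=R.from_quat(o["tool_rot"]).as_matrix()
for p in b:print((Rt.T@(np.array([*p/1000,.102])-o["position"])*1000).round(1),proj("wrist",[*p/1000,.102],o)/.64)
for z in(.006,.056,.102):print(z,[(Rt.T@(at("wrist",(u*.64,v*.64),z,o)-o["position"])*1000).round(1).tolist() for u,v in((350,350),(443,350),(357,318),(438,318),(368,278),(424,278))])
s=viewer.camera("scene");cv2.imwrite("pics/s4.png",cv2.resize(s[100:260,120:320],(800,640))[:600])
E
```

```text
[ 0.4304135  -0.37791667  0.10374236] [397.70638148 374.17459885]
((431.8232421875, -376.26739501953125), (16.68031120300293, 36.32200622558594), 31.937088012695312) [[ 415.1386  -365.26727]
 [ 434.35248 -396.0912 ]
 [ 448.50787 -387.26752]
 [ 429.294   -356.4436 ]]
[ -6.3 -18.8   1.7] [351.37363321 385.80244708]
[-6.3 17.5  1.7] [440.61554203 385.76817121]
[10.4 17.5  1.7] [442.25849251 348.27269144]
[ 10.4 -18.8   1.7] [349.87751149 348.28634729]
0.006 [[-31.9, -28.8, 97.7], [-32.0, 28.8, 97.7], [-10.8, -23.8, 97.7], [-10.9, 25.0, 97.7], [14.0, -16.7, 97.7], [14.0, 16.1, 97.7]]
0.056 [[-10.2, -23.6, 47.7], [-10.3, 23.1, 47.7], [6.8, -19.6, 47.7], [6.8, 20.0, 47.7], [27.0, -13.8, 47.7], [27.0, 12.8, 47.7]]
0.102 [[9.7, -18.8, 1.7], [9.6, 17.8, 1.7], [23.1, -15.6, 1.7], [23.0, 15.4, 1.7], [38.9, -11.1, 1.7], [38.9, 9.8, 1.7]]
```

View pics/s4.png

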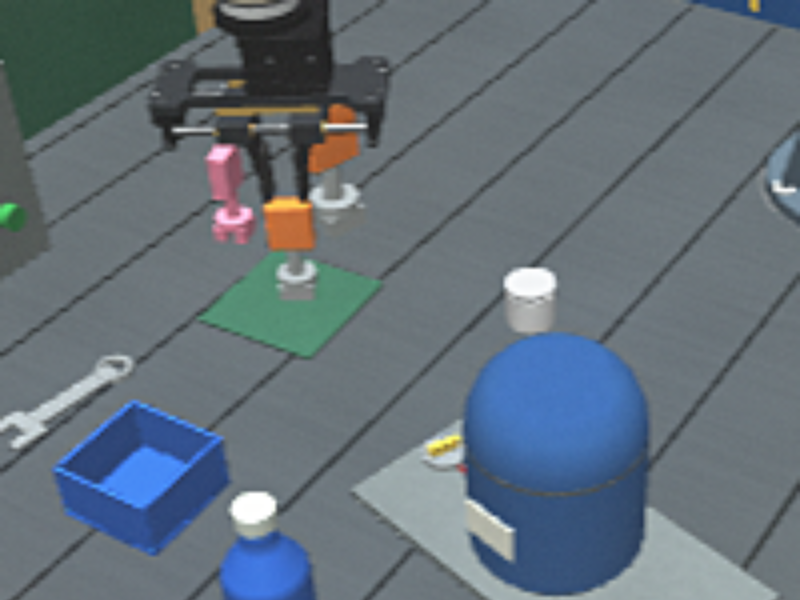

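```bash
python3 - <<'E'
from h import *
o=telemetry.get_obs();Rt=R.from_quat(o["tool_rot"]).as_matrix();p=np.array(o["position"])
f=lambda q:((q-[120,100])*4).round().tolist()
for n,l in dict(tcp=(0,0,0),tipL=(0,-12,19),tipR=(0,12,19),back=(-10,12,19)).items():
    P=p+Rt@np.array(l)/1000;print(n,f(proj("scene",P)),(proj("wrist",P,o)/.64).round())
for z in(.006,.056,.102):print(z,f(proj("scene",[.4315,-.3765,z])))
print(o["grip_width"],o["q"])
# key top corner picks in scene crop
for u,v in((264,203),(312,201),(290,199)):print(at("scene",(u/4+120,v/4+100),.102).round(4))
im=viewer.camera("side");c=proj("side",p);print(c);x,y=(c-[80,60]).astype(int);print(x,y)
cv2.imwrite("pics/sd4.png",cv2.resize(im[y:y+120,x:x+160],(800,600),interpolation=cv2.INTER_CUBIC))
g=lambda q:((q-[x,y])*5).round().tolist()
for n,l in dict(tcp=(0,0,0),tipL=(0,-12,19),tipR=(0,12,19)).items():print(n,g(proj("side",p+Rt@np.array(l)/1000)))
for z in(.006,.056,.102):print(z,g(proj("side",[.4315,-.3765,z])))
E
```

```text
tcp [284.0, 199.0] [398. 374.]
tipL [300.0, 217.0] [370. 355.]
tipR [273.0, 218.0] [425. 355.]
back [274.0, 211.0] [424. 375.]
0.006 [297.0, 290.0]
0.056 [291.0, 245.0]
0.102 [285.0, 202.0]
0.020916648457697907 [-9.15559752e-01  6.12869974e-01  1.66504752e+00 -3.24035006e-06
  8.63743733e-01  9.67307022e-02]
[ 0.4422 -0.391   0.102 ]
[ 0.4185 -0.357   0.102 ]
[ 0.4258 -0.3754  0.102 ]
[240.75062336 297.03753977]
160 237
tcp [404.0, 300.0]
tipL [388.0, 311.0]
tipR [422.0, 342.0]
0.006 [411.0, 425.0]
0.056 [408.0, 362.0]
0.102 [406.0, 300.0]
```

View pics/sd4.png

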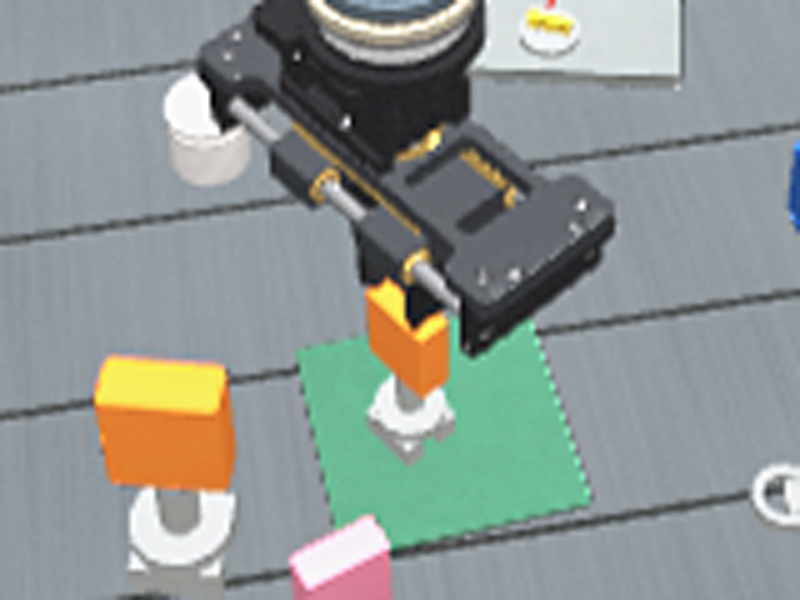

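```bash
python3 -m creep '[{"translation":[0,0,-5],"roll":0,"gripper":62},{"translation":[0,0,-5],"roll":0,"gripper":62},{"translation":[0,0,-5],"roll":0,"gripper":62},{"translation":[0,0,-5],"roll":0,"gripper":62},{"translation":[0,0,-5],"roll":0,"gripper":62}]' 40
python3 -m creep '[{"translation":[0,0,0],"roll":0,"gripper":62},{"translation":[0,0,0],"roll":0,"gripper":62},{"translation":[2,0,0],"roll":0,"gripper":62},{"translation":[2,0,0],"roll":0,"gripper":62},{"translation":[2,0,0],"roll":0,"gripper":62}]'
python3 -m creep '[{"translation":[0,0,7],"roll":0,"gripper":62},{"translation":[0,0,14],"roll":0,"gripper":62},{"translation":[0,0,20],"roll":0,"gripper":62},{"translation":[0,0,20],"roll":0,"gripper":62},{"translation":[0,0,20],"roll":0,"gripper":62}]'
python3 -m creep '[{"translation":[0,0,0],"roll":0,"gripper":34},{"translation":[0,0,0],"roll":0,"gripper":34},{"translation":[0,0,0],"roll":0,"gripper":34},{"translation":[0,0,0],"roll":0,"gripper":34},{"translation":[0,0,0],"roll":0,"gripper":34}]'
python3 -m creep '[{"translation":[0,0,0],"roll":0,"gripper":34},{"translation":[0,0,0],"roll":0,"gripper":34}]'
```

```text
time: 4.78
position: [0.4304, -0.3779, 0.1086]
tool_rot: [0.961, 0.276, 0.0, -0.0]
ft_force: [-0.2, -0.1, -0.5]
grip_width: 0.0461
grip_force: 0.0
time: 5.2
position: [0.4322, -0.3767, 0.1086]
tool_rot: [0.961, 0.276, -0.0, -0.0]
ft_force: [-0.3, 0.0, 0.7]
grip_width: 0.0616
grip_force: 0.0
time: 5.62
position: [0.4317, -0.3764, 0.0877]
tool_rot: [0.961, 0.276, -0.0, -0.001]
ft_force: [-0.6, -0.7, -0.6]
grip_width: 0.0623
grip_force: 0.0
time: 6.03
position: [0.4323, -0.377, 0.0889]
tool_rot: [0.961, 0.276, 0.0, 0.0]
ft_force: [0.0, -0.5, 0.4]
grip_width: 0.0392
grip_force: 40.0
time: 6.2
position: [0.4323, -0.3771, 0.0889]
tool_rot: [0.961, 0.276, 0.0, 0.0]
ft_force: [0.9, 0.3, -0.7]
grip_width: 0.0392
grip_force: 40.0
```

```bash
python3 -m creep '[{"translation":[0,0,-20],"roll":0,"gripper":34},{"translation":[0,0,-60],"roll":0,"gripper":34},{"translation":[0,0,-100],"roll":0,"gripper":34},{"translation":[0,0,-140],"roll":0,"gripper":34},{"translation":[0,0,-150],"roll":0,"gripper":34}]' 40
python3 -m creep '[{"translation":[30,-22,0],"roll":-7,"gripper":34},{"translation":[60,-45,0],"roll":-14,"gripper":34},{"translation":[90,-67,0],"roll":-21,"gripper":34},{"translation":[120,-90,0],"roll":-28,"gripper":34},{"translation":[150,-112,0],"roll":-34,"gripper":34}]'
python3 -m creep '[{"translation":[0,0,0],"roll":0,"gripper":34},{"translation":[0,0,0],"roll":0,"gripper":34},{"translation":[0,0,0],"roll":0,"gripper":34}]'
python3 - <<'E'
from h import *
o=telemetry.get_obs();im=viewer.camera("wrist");cv2.imwrite("pics/w5.png",im)
np.save("o5.npy",o,allow_pickle=True)
Rt=R.from_quat(o["tool_rot"]).as_matrix();print(o["position"],np.degrees(np.arctan2(Rt[1,:2],Rt[0,:2])),o["q"],o["ft_force"],o["grip_width"])
print(viewer.recognise("wrist","screw_right"))
cv2.imwrite("pics/w5b.png",cv2.resize(im,(800,600),interpolation=cv2.INTER_CUBIC))
E
```

```text
time: 6.62
position: [0.4344, -0.3794, 0.245]
tool_rot: [0.961, 0.276, 0.002, 0.005]
ft_force: [0.1, -1.5, -1.6]
grip_width: 0.0395
grip_force: 40.0
time: 7.03
position: [0.4993, -0.2001, 0.2375]
tool_rot: [0.837, 0.547, -0.0, -0.001]
ft_force: [-0.2, 1.1, -2.0]
grip_width: 0.0396
grip_force: 40.0
time: 7.28
position: [0.4996, -0.2021, 0.2379]
tool_rot: [0.839, 0.545, -0.001, -0.0]
ft_force: [-0.7, -0.4, -2.0]
grip_width: 0.0393
grip_force: 40.0
[ 0.49957558 -0.20212461  0.23788165] [ 66.02163864 -23.97839198] [-5.91543916e-01  3.87570356e-01  1.62411599e+00 -6.93578389e-04
  1.13112541e+00 -1.72746696e-01] [-0.74207045 -0.43396352 -1.95607207] 0.03927869624157683
[{'bbox': [251.4, 93.3, 33.2, 23.7], 'p': 0.88}]
```

View pics/w5b.png

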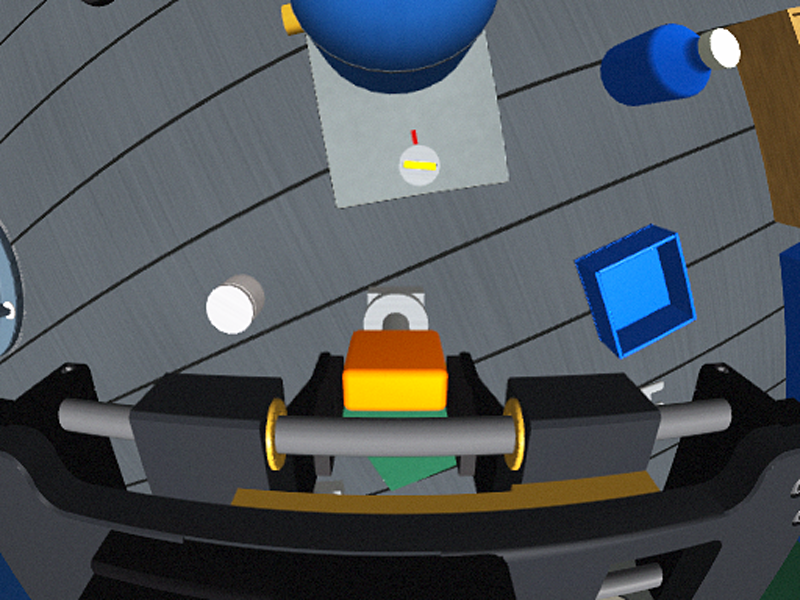

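Key held square (handle at (395,370)); right screw at (420,165) with its bar close to the tool-y direction; plate corners at (339,208) and (509,181). Fitting these.

```bash
python3 - <<'E'
from h import *
o=np.load("o5.npy",allow_pickle=True).item();im=cv2.imread("pics/w5.png")
hsv=cv2.cvtColor(im,cv2.COLOR_BGR2HSV)
m=((hsv[...,0]>22)&(hsv[...,0]<35)&(hsv[...,1]>120)&(hsv[...,2]>150)).astype(np.uint8);k=0*m;k[85:125,245:295]=1;m*=k
c=max(cv2.findContours(m,0,1)[0],key=cv2.contourArea)[:,0]
for b in(0,.006,.012):
    oo=dict(o);oo["position"]=np.array(o["position"])+[0,0,b]
    a=[at("wrist",(u*.64,v*.64),.012,oo) for u,v in((339,208),(509,181))]
    w=np.array([at("wrist",p,.028,oo)[:2]*1000 for p in c],np.float32);r=cv2.minAreaRect(w);bx=cv2.boxPoints(r)
    e=max(((bx[1]-bx[0]),(bx[2]-bx[1])),key=np.linalg.norm)
    n=(a[1]-a[0]);mid=(a[0]+a[1])/2;th=np.arctan2(n[1],n[0]);y=np.array([-np.sin(th),np.cos(th)])
    print(b,"plate",np.linalg.norm(n).round(4),np.degrees(th).round(1),"screwR",(mid[:2]+.025*y).round(4),"tank",(mid[:2]+.15*y).round(4),"L",(mid[:2]+.275*y).round(4),"bar",np.array(r[0]).round(1),np.round(r[1],1),np.degrees(np.arctan2(e[1],e[0])).round(1))
E
```

```text
0 plate 0.1465 -14.4 screwR [ 0.5503 -0.1375] tank [ 0.5813 -0.0164] L [0.6123 0.1047] bar [ 548.7 -137.2] [ 5.6 25.2] -27.7
0.006 plate 0.1487 -14.4 screwR [ 0.5505 -0.138 ] tank [ 0.5815 -0.0169] L [0.6124 0.1042] bar [ 548.9 -137.4] [ 5.7 25.6] -27.7
0.012 plate 0.151 -14.4 screwR [ 0.5507 -0.1386] tank [ 0.5816 -0.0175] L [0.6126 0.1036] bar [ 549.2 -137.6] [ 5.7 26. ] -27.7
```

```bash
python3 - <<'E'
from h import *
im=cv2.imread("pics/w5.png");hsv=cv2.cvtColor(im,cv2.COLOR_BGR2HSV)
i=viewer.camera_info("wrist");o=dict(position=np.zeros(3),tool_rot=[0,0,0,1])
m=((hsv[...,2]>235)&(hsv[...,1]>150)&(hsv[...,0]>8)&(hsv[...,0]<30)).astype(np.uint8);k=0*m;k[220:280,210:295]=1;m*=k
c=max(cv2.findContours(m,0,1)[0],key=cv2.contourArea)[:,0];print(c.min(0)/.64,c.max(0)/.64)
for z in(-.020,-.012,-.006,0):
    w=np.array([at("wrist",p,z,o)[:2]*1000 for p in c]);f=[(at("wrist",(u*.64,v*.64),z+.082,o)[:2]*1000).round(1).tolist() for u,v in((368,293),(425,293))]
    print(z,"top x",w[:,0].min().round(1),w[:,0].max().round(1),"y",w[:,1].min().round(1),w[:,1].max().round(1),"foot",f)
E
```

```text
[342.1875 370.3125] [445.3125 409.375 ]
-0.02 top x -3.8 12.1 y -19.3 17.2 foot [[16.0, -14.4], [16.0, 14.8]]
-0.012 top x -8.6 8.2 y -20.3 18.2 foot [[13.7, -14.9], [13.6, 15.3]]
-0.006 top x -12.2 5.3 y -21.1 19.0 foot [[11.9, -15.2], [11.9, 15.7]]
0 top x -15.8 2.4 y -21.9 19.7 foot [[10.1, -15.6], [10.1, 16.1]]
```

```bash
python3 -m creep '[{"translation":[35,8,0],"roll":2,"gripper":34},{"translation":[70,16,0],"roll":4,"gripper":34},{"translation":[81.5,19.5,20],"roll":4,"gripper":34},{"translation":[81.5,19.5,60],"roll":4,"gripper":34},{"translation":[81.5,19.5,95],"roll":4,"gripper":34}]' 40
python3 -m creep '[{"translation":[0,0,0],"roll":0,"gripper":34},{"translation":[0,0,0],"roll":0,"gripper":34},{"translation":[0,0,0],"roll":0,"gripper":34}]'
python3 - <<'E'
from h import *
o=telemetry.get_obs();im=viewer.camera("wrist");cv2.imwrite("pics/w6.png",im)
Rt=R.from_quat(o["tool_rot"]).as_matrix();print(o["position"],np.degrees(np.arctan2(Rt[1,:2],Rt[0,:2])))
a=im[120:260,170:340];cv2.imwrite("pics/w6b.png",cv2.resize(a,None,fx=4,fy=4,interpolation=cv2.INTER_CUBIC))
for n,P in dict(c=(.5495,-.1378,.018)).items():
    print((proj("wrist",P,o)-[170,120])*4)
    th=np.linspace(0,6.28,60);q=np.array([proj("wrist",(P[0]+.017*np.cos(t),P[1]+.017*np.sin(t),.018),o) for t in th]);print((q.min(0)-[170,120])*4,(q.max(0)-[170,120])*4)
E
```

```text
time: 7.8
position: [0.5523, -0.1369, 0.1433]
tool_rot: [0.857, 0.515, 0.001, 0.002]
ft_force: [0.2, -0.5, -3.3]
grip_width: 0.0391
grip_force: 40.0
time: 8.05
position: [0.5519, -0.1375, 0.1449]
tool_rot: [0.858, 0.514, 0.001, 0.001]
ft_force: [0.2, -0.0, -1.9]
grip_width: 0.0394
grip_force: 40.0
[ 0.55193082 -0.13745558  0.14486071] [ 61.89042513 -28.10958897]
[324.45134946 263.77054695]
[258.17386247 199.0725172 ] [390.68714114 326.4663154 ]
```

View pics/w6b.png

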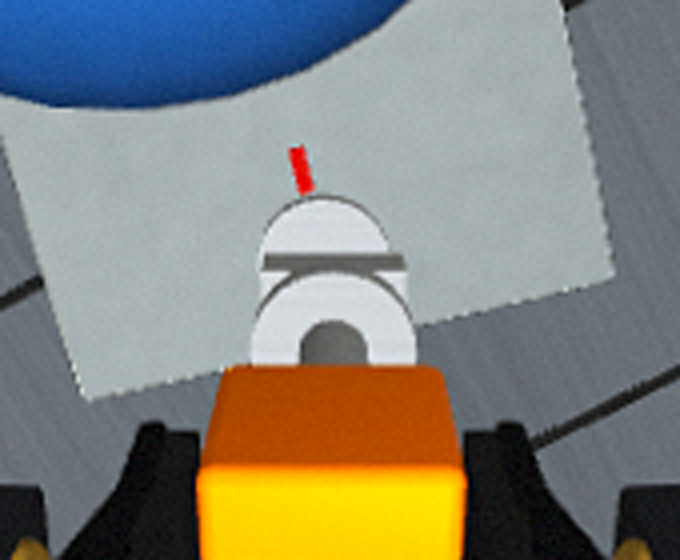

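```bash
python3 - <<'E'
from h import *
o=dict(position=np.zeros(3),tool_rot=[0,0,0,1])
for name,pts in dict(bot=((262,253),(407,253)),top=((262,271),(408,271)),w5=((368*2.56-680,293*2.56-480),(425*2.56-680,293*2.56-480))).items():
  for z in(.075,.08,.085,.09,.095):
    a,b=[at("wrist",(u/4+170,v/4+120),z,o)*1000 for u,v in pts];print(name,z,a[:2].round(1),b[:2].round(1),(b-a)[1].round(1))
t=telemetry.get_obs();Rt=R.from_quat(t["tool_rot"]).as_matrix()
for z in(.018,.012):print((Rt.T@(at("wrist",(324/4+170,196/4+120),z,t)-t["position"])*1000).round(1),(Rt.T@(np.array([.5495,-.1378,.018])-t["position"])*1000).round(1))
E
```

```text
bot 0.075 [ 15.9 -15.2] [15.8 15.3] 30.5
bot 0.08 [ 14.5 -15.5] [14.4 15.6] 31.2
bot 0.085 [ 13.1 -15.8] [13.1 16. ] 31.8
bot 0.09 [ 11.7 -16.1] [11.7 16.3] 32.4
bot 0.095 [ 10.3 -16.4] [10.3 16.7] 33.1
top 0.075 [ 11.9 -15.3] [11.9 15.6] 30.9
top 0.08 [ 10.4 -15.6] [10.4 15.9] 31.5
top 0.085 [  9.  -15.9] [ 8.9 16.3] 32.1
top 0.09 [  7.5 -16.2] [ 7.5 16.6] 32.8
top 0.095 [  6.  -16.5] [ 6. 17.] 33.4
w5 0.075 [ 12.1 -15.3] [12.1 15.6] 30.8
w5 0.08 [ 10.6 -15.6] [10.6 15.9] 31.5
w5 0.085 [  9.2 -15.8] [ 9.2 16.3] 32.1
w5 0.09 [  7.7 -16.1] [ 7.7 16.6] 32.8
w5 0.095 [  6.2 -16.4] [ 6.2 17. ] 33.4
[ 16.1  -2.4 127.7] [ -1.7  -3.1 127.7]
[ 14.8  -2.4 133.7] [ -1.7  -3.1 127.7]
```

```bash
python3 -m creep '[{"translation":[0,-2.5,10],"roll":0,"gripper":34},{"translation":[0,-2.5,22],"roll":0,"gripper":34},{"translation":[0,-2.5,30],"roll":0,"gripper":34},{"translation":[0,-2.5,30],"roll":0,"gripper":34}]' 40
python3 -m creep '[{"translation":[0,0,3],"roll":0,"gripper":34},{"translation":[0,0,6],"roll":0,"gripper":34},{"translation":[0,0,8],"roll":0,"gripper":34},{"translation":[0,0,8],"roll":0,"gripper":34},{"translation":[0,0,8],"roll":0,"gripper":34}]'
```

```text
time: 8.43
position: [0.5489, -0.1351, 0.1141]
tool_rot: [0.857, 0.515, 0.0, 0.0]
ft_force: [0.3, 0.7, -2.3]
grip_width: 0.0393
grip_force: 40.0
time: 8.85
position: [0.5488, -0.1347, 0.1057]
tool_rot: [0.857, 0.515, 0.0, 0.0]
ft_force: [0.1, -1.0, -1.2]
grip_width: 0.0395
grip_force: 40.0
```

```bash
python3 -m creep '[{"translation":[-1,0,0],"roll":6,"gripper":34},{"translation":[-1,0,0],"roll":12,"gripper":34},{"translation":[-1,0,0],"roll":17,"gripper":34},{"translation":[-1,0,0],"roll":17,"gripper":34}]' 45
python3 -c "
from h import *
o=telemetry.get_obs();print(o['ft_force'],o['moment'])"
python3 -m creep '[{"translation":[0,0,0],"roll":5,"gripper":34},{"translation":[0,0,0],"roll":10,"gripper":34},{"translation":[0,0,0],"roll":13,"gripper":34},{"translation":[0,0,0],"roll":13,"gripper":34}]'
python3 - <<'E'
from h import *
o=telemetry.get_obs();im=viewer.camera("wrist");cv2.imwrite("pics/w7.png",im)
Rt=R.from_quat(o["tool_rot"]).as_matrix();print(o["position"],np.degrees(np.arctan2(Rt[1,:2],Rt[0,:2])),o["ft_force"],o["moment"])
s=viewer.camera("side");c=proj("side",o["position"]);x,y=(c-[60,40]).astype(int);A=cv2.resize(s[y:y+90,x:x+120],(440,330),interpolation=cv2.INTER_CUBIC)
B=cv2.resize(im[90:260,170:340],(330,330),interpolation=cv2.INTER_CUBIC);cv2.imwrite("pics/c7.png",np.hstack([A,B]))
E
```

```text
time: 9.18
position: [0.5486, -0.1355, 0.1058]
tool_rot: [0.924, 0.382, 0.0, 0.0]
ft_force: [0.8, 0.9, -2.9]
grip_width: 0.039
grip_force: 45.0
[ 0.77030801  0.93107242 -2.90346585] [ 0.04377614 -0.0128825   0.03992503]
time: 9.52
position: [0.5488, -0.1356, 0.1058]
tool_rot: [0.961, 0.276, 0.001, 0.0]
ft_force: [0.8, -0.3, -3.2]
grip_width: 0.0393
grip_force: 45.0
[ 0.54880924 -0.13561402  0.1057763 ] [ 32.07713257 -57.92291151] [ 0.77773499 -0.34669789 -3.19037636] [ 0.04895474 -0.142944    0.07858043]
```

View pics/c7.png

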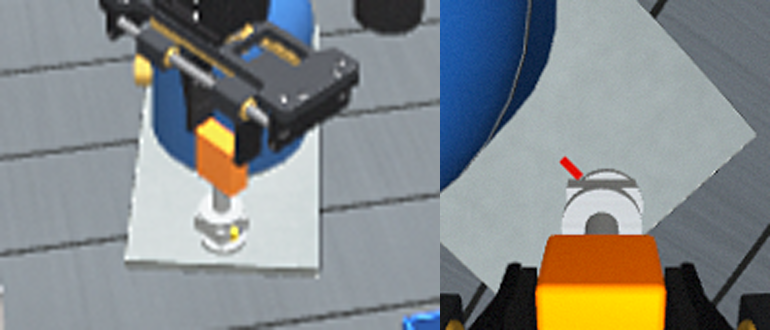

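Right screw is engaged and turning (key foot over the bar, clear of the tank). Setting the key down on the disc, then regripping across the other faces to stay clear of the dome.

```bash
python3 -m creep '[{"translation":[0,0,3],"roll":0,"gripper":34},{"translation":[0,0,4.5],"roll":0,"gripper":34},{"translation":[0,0,4.5],"roll":-1,"gripper":56},{"translation":[0,0,4.5],"roll":-1,"gripper":56},{"translation":[0,0,4.5],"roll":-1,"gripper":56}]' 40
python3 -m creep '[{"translation":[0,0,0],"roll":0,"gripper":60},{"translation":[0,0,-20],"roll":0,"gripper":60},{"translation":[0,0,-50],"roll":0,"gripper":60},{"translation":[0,0,-65],"roll":0,"gripper":60},{"translation":[0,0,-65],"roll":0,"gripper":60}]'
python3 -m creep '[{"translation":[-1,11,0],"roll":-7,"gripper":60},{"translation":[-1,11,0],"roll":-14,"gripper":60},{"translation":[-1,11,0],"roll":-21,"gripper":60},{"translation":[-1,11,0],"roll":-28,"gripper":60},{"translation":[-1,11,0],"roll":-35,"gripper":60}]'
python3 -m creep '[{"translation":[0,0,0],"roll":-7,"gripper":50},{"translation":[0,0,0],"roll":-14,"gripper":50},{"translation":[0,0,0],"roll":-21,"gripper":50},{"translation":[0,0,0],"roll":-28,"gripper":50},{"translation":[0,0,0],"roll":-35,"gripper":50}]'
python3 -m creep '[{"translation":[0,0,0],"roll":-7,"gripper":50},{"translation":[0,0,0],"roll":-14,"gripper":50},{"translation":[0,0,0],"roll":-19,"gripper":50},{"translation":[0,0,0],"roll":-19,"gripper":50},{"translation":[0,0,0],"roll":-19,"gripper":50}]'
python3 - <<'E'
from key import *
o=telemetry.get_obs();im=viewer.camera("wrist");cv2.imwrite("pics/w8.png",im)
Rt=R.from_quat(o["tool_rot"]).as_matrix();print(o["position"],np.degrees(np.arctan2(Rt[1,:2],Rt[0,:2])))
r,b=topface(im,o,.114,(190,150,310,275));print(r,b)
E
```

```text
time: 10.03
position: [0.5479, -0.1355, 0.1011]
tool_rot: [0.959, 0.284, -0.0, -0.0]
ft_force: [-0.5, 0.2, -0.8]
grip_width: 0.0515
grip_force: 0.0
time: 10.45
position: [0.5506, -0.1366, 0.1696]
tool_rot: [0.959, 0.284, 0.003, 0.003]
ft_force: [0.4, -0.1, -0.3]
grip_width: 0.0597
grip_force: 0.0
time: 10.87
position: [0.5525, -0.1451, 0.1649]
tool_rot: [0.827, 0.562, -0.001, -0.001]
ft_force: [-0.9, -0.3, 0.5]
grip_width: 0.06
grip_force: 0.0
time: 11.28
position: [0.5526, -0.145, 0.1649]
tool_rot: [0.62, 0.784, -0.0, -0.001]
ft_force: [1.2, 1.1, 0.1]
grip_width: 0.0503
grip_force: 0.0
time: 11.7
position: [0.5528, -0.1451, 0.1652]
tool_rot: [0.486, 0.874, -0.0, -0.001]
ft_force: [0.4, 0.1, -0.2]
grip_width: 0.0499
grip_force: 0.0
[ 0.55277199 -0.14509208  0.16518344] [121.86068974  31.86077228]
((547.0895385742188, -134.6076202392578), (16.806392669677734, 38.253360748291016), 32.50477981567383) [[ 529.7247  -122.99283]
 [ 550.2808  -155.25366]
 [ 564.4544  -146.22241]
 [ 543.89825 -113.96158]]
```

```bash
python3 -m creep '[{"translation":[2,0.7,15],"roll":0,"gripper":50},{"translation":[2,0.7,35],"roll":0,"gripper":50},{"translation":[2,0.7,55],"roll":0,"gripper":50},{"translation":[2,0.7,62],"roll":0,"gripper":50},{"translation":[2,0.7,62],"roll":0,"gripper":50}]' 40
python3 -m creep '[{"translation":[0,0,0],"roll":0,"gripper":10},{"translation":[0,0,0],"roll":0,"gripper":10},{"translation":[0,0,0],"roll":0,"gripper":10},{"translation":[0,0,0],"roll":0,"gripper":10},{"translation":[0,0,0],"roll":0,"gripper":10}]'
python3 -m creep '[{"translation":[0,0,0],"roll":0,"gripper":10},{"translation":[0,0,0],"roll":0,"gripper":10},{"translation":[0,0,0],"roll":0,"gripper":10},{"translation":[0,0,0],"roll":0,"gripper":10}]'
python3 - <<'E'
from h import *
o=telemetry.get_obs();Rt=R.from_quat(o["tool_rot"]).as_matrix();print(o["position"],np.degrees(np.arctan2(Rt[1,:2],Rt[0,:2])),o["ft_force"],o["moment"],o["grip_force"])
E
```

```text
time: 12.17
position: [0.5514, -0.1426, 0.1021]
tool_rot: [0.485, 0.874, -0.0, -0.002]
ft_force: [-0.7, -0.2, -0.8]
grip_width: 0.0498
grip_force: 0.0
time: 12.58
position: [0.5534, -0.1435, 0.105]
tool_rot: [0.485, 0.875, 0.0, 0.001]
ft_force: [-0.6, 0.5, -0.7]
grip_width: 0.0249
grip_force: 0.0
time: 12.92
position: [0.5532, -0.1435, 0.1046]
tool_rot: [0.485, 0.875, -0.0, 0.0]
ft_force: [-0.9, -0.7, 4.2]
grip_width: 0.0168
grip_force: 40.0
[ 0.55323    -0.14349962  0.10463004] [122.0070804   32.00709956] [-0.91570364 -0.67038985  4.19154505] [-0.02193003  0.05641027  0.09162105] 39.95789051055908
```

```bash
python3 -m creep '[{"translation":[0,0,-2],"roll":0,"gripper":10},{"translation":[0.1,-1.1,-2],"roll":7,"gripper":10},{"translation":[0.3,-2.2,-2],"roll":14,"gripper":10},{"translation":[0.6,-3.2,-2],"roll":21,"gripper":10},{"translation":[0.6,-3.2,-2],"roll":21,"gripper":10}]' 45
python3 -c "
from h import *
o=telemetry.get_obs();print(o['ft_force'],o['moment'])"
python3 -m creep '[{"translation":[0.1,-1.1,0],"roll":7,"gripper":10},{"translation":[0.3,-2.2,0],"roll":14,"gripper":10},{"translation":[0.6,-3.2,0],"roll":21,"gripper":10},{"translation":[0.8,-3.7,0],"roll":24,"gripper":10},{"translation":[0.8,-3.7,0],"roll":24,"gripper":10}]'
python3 -c "
from h import *
o=telemetry.get_obs();print(o['ft_force'],o['moment'])"
python3 -m creep '[{"translation":[0,-0.5,0],"roll":3,"gripper":10},{"translation":[0,-0.9,0],"roll":6,"gripper":10},{"translation":[0,-0.9,0],"roll":6,"gripper":10}]'
python3 -c "
from h import *
o=telemetry.get_obs();Rt=R.from_quat(o['tool_rot']).as_matrix();print(o['position'],np.degrees(np.arctan2(Rt[1,:2],Rt[0,:2])),o['ft_force'],o['moment'])"
```

```text
time: 13.33
position: [0.5502, -0.1443, 0.1059]
tool_rot: [0.637, 0.771, 0.0, 0.0]
ft_force: [0.5, -0.3, -1.7]
grip_width: 0.017
grip_force: 45.0
[ 0.53906184 -0.34331058 -1.65555855] [ 0.04174123 -0.36850655  0.11006643]
time: 13.75
position: [0.547, -0.1445, 0.1059]
tool_rot: [0.782, 0.623, 0.001, 0.001]
ft_force: [1.9, 0.4, -2.6]
grip_width: 0.0168
grip_force: 45.0
[ 1.90561026  0.35717006 -2.5592866 ] [-0.03313688 -0.54925068  0.01712107]
time: 14.0
position: [0.5461, -0.1443, 0.106]
tool_rot: [0.813, 0.582, 0.001, 0.001]
ft_force: [2.2, -0.0, -3.3]
grip_width: 0.0168
grip_force: 45.0
[ 0.54609054 -0.14434275  0.10595938] [ 71.14126976 -18.85874512] [ 2.24011463 -0.04079277 -3.27360369] [-0.06798599 -0.66470026  0.0502361 ]
```

```bash
python3 -m creep '[{"translation":[0.3,-0.3,0],"roll":2,"gripper":10},{"translation":[0.3,-0.6,0],"roll":4,"gripper":10},{"translation":[0.3,-0.6,0],"roll":4,"gripper":10}]' 45
python3 -c "
from h import *
o=telemetry.get_obs();print(o['ft_force'],o['moment'])"
python3 -m creep '[{"translation":[0.3,-0.3,0],"roll":2,"gripper":10},{"translation":[0.3,-0.6,0],"roll":4,"gripper":10},{"translation":[0.3,-0.6,0],"roll":4,"gripper":10}]'
python3 - <<'E'
from h import *
o=telemetry.get_obs();Rt=R.from_quat(o['tool_rot']).as_matrix();print(o['position'],np.degrees(np.arctan2(Rt[1,:2],Rt[0,:2])),o['ft_force'],o['moment'])
im=viewer.camera("wrist");s=viewer.camera("side");c=proj("side",o["position"]);x,y=(c-[60,40]).astype(int);A=cv2.resize(s[y:y+90,x:x+120],(440,330),interpolation=cv2.INTER_CUBIC)
B=cv2.resize(im[90:260,170:340],(330,330),interpolation=cv2.INTER_CUBIC);cv2.imwrite("pics/c9.png",np.hstack([A,B]))
E
```

```text
time: 14.25
position: [0.5455, -0.144, 0.106]
tool_rot: [0.833, 0.553, 0.0, 0.001]
ft_force: [2.0, -0.4, -3.4]
grip_width: 0.0169
grip_force: 45.0
[ 1.95018675 -0.3590409  -3.36123893] [-0.22527386 -0.64308399  0.03133116]
time: 14.5
position: [0.5451, -0.1436, 0.106]
tool_rot: [0.852, 0.524, 0.0, 0.001]
ft_force: [2.1, 0.2, -4.7]
grip_width: 0.017
grip_force: 45.1
[ 0.54507114 -0.14359771  0.1059728 ] [ 63.18988904 -26.81009042] [ 2.07519985  0.2124588  -4.73646928] [-0.27800248 -0.79647779  0.1920903 ]
```

```bash
python3 -m creep '[{"translation":[0,0.8,0],"roll":-5,"gripper":10},{"translation":[0,0.8,-10],"roll":-5,"gripper":10},{"translation":[0,0.8,-30],"roll":-5,"gripper":10},{"translation":[0,0.8,-50],"roll":-5,"gripper":10},{"translation":[0,0.8,-70],"roll":-5,"gripper":10}]' 45
python3 -m creep '[{"translation":[-35,0,-10],"roll":0,"gripper":10},{"translation":[-70,0,-20],"roll":0,"gripper":10},{"translation":[-80,0,-20],"roll":0,"gripper":10},{"translation":[-80,0,-20],"roll":0,"gripper":10},{"translation":[-80,0,-20],"roll":0,"gripper":10}]'
cat > bar.py <<'E'
from h import *
def bar(S,o,im,h=25):
    u,v=proj("wrist",[*S,.028],o).astype(int);hsv=cv2.cvtColor(im,cv2.COLOR_BGR2HSV)
    m=((hsv[...,0]>22)&(hsv[...,0]<35)&(hsv[...,1]>120)&(hsv[...,2]>150)).astype(np.uint8);k=0*m;k[max(v-h,0):v+h,max(u-h,0):u+h]=1
    c=max(cv2.findContours(m*k,0,1)[0],key=cv2.contourArea)[:,0]
    r=cv2.minAreaRect(np.array([at("wrist",p,.028,o)[:2]*1000 for p in c],np.float32));b=cv2.boxPoints(r)
    e=max((b[1]-b[0],b[2]-b[1]),key=np.linalg.norm);return (u,v),np.round(r[0],1),np.round(r[1],1),np.degrees(np.arctan2(e[1],e[0])).round(1)
def red(S,o,im,h=40):
    u,v=proj("wrist",[*S,.012],o).astype(int);hsv=cv2.cvtColor(im,cv2.COLOR_BGR2HSV)
    m=(((hsv[...,0]<6)|(hsv[...,0]>174))&(hsv[...,1]>140)&(hsv[...,2]>90)).astype(np.uint8);k=0*m;k[max(v-h,0):v+h,max(u-h,0):u+h]=1
    c=max(cv2.findContours(m*k,0,1)[0],key=cv2.contourArea)[:,0]
    r=cv2.minAreaRect(np.array([at("wrist",p,.012,o)[:2]*1000 for p in c],np.float32));b=cv2.boxPoints(r)
    e=max((b[1]-b[0],b[2]-b[1]),key=np.linalg.norm);return np.round(r[0],1),np.round(r[1],1),np.degrees(np.arctan2(e[1],e[0])).round(1)
E
python3 - <<'E'
from bar import *; from key import topface
o=telemetry.get_obs();im=viewer.camera("wrist");cv2.imwrite("pics/w10.png",im)
Rt=R.from_quat(o["tool_rot"]).as_matrix();print(o["position"],np.degrees(np.arctan2(Rt[1,:2],Rt[0,:2])),o["ft_force"],o["grip_width"])
print("R",bar((.549,-.1375),o,im),red((.549,-.1375),o,im))
t=dict(position=np.zeros(3),tool_rot=[0,0,0,1])
print(topface(im,t,-.008,(190,205,310,280)))
E
```

```text
time: 15.02
position: [0.5427, -0.1425, 0.1769]
tool_rot: [0.829, 0.559, -0.002, -0.002]
ft_force: [-0.2, 0.2, -1.8]
grip_width: 0.017
grip_force: 44.9
time: 15.43
position: [0.5136, -0.217, 0.1961]
tool_rot: [0.83, 0.558, -0.0, -0.002]
ft_force: [0.5, 0.6, -2.3]
grip_width: 0.0167
grip_force: 44.9
[ 0.51358026 -0.21698954  0.19605152] [ 67.86593446 -22.13380487] [ 0.52898638  0.62699819 -2.28593596] 0.016692607956754837
R ((np.int64(256), np.int64(99)), array([ 549. , -137.3]), array([25.4,  5.9]), np.float32(75.8)) (array([ 554.8, -114.5]), array([10.9,  3.9]), np.float32(75.7))
(((8.541852951049805, -0.9565601348876953), (17.14136505126953, 35.868228912353516), 89.06061553955078), array([[-9.530364, -9.232068],
       [26.333044, -9.820113],
       [26.61407 ,  7.318948],
       [-9.249338,  7.906993]], dtype=float32))
```

Right bar reads 75.8° against its red line at 75.7°, so that screw is home. Back to the mat to regrip for the left screw.

```bash
python3 -m creep '[{"translation":[-36,1,0],"roll":-7,"gripper":10},{"translation":[-72,2,0],"roll":-14,"gripper":10},{"translation":[-108,3,0],"roll":-21,"gripper":10},{"translation":[-144,4,0],"roll":-28,"gripper":10},{"translation":[-174,4,0],"roll":-35,"gripper":10}]' 45
python3 -m creep '[{"translation":[0,0,20],"roll":-7,"gripper":10},{"translation":[0,0,45],"roll":-14,"gripper":10},{"translation":[0,0,65],"roll":-19,"gripper":10},{"translation":[0,0,65],"roll":-19,"gripper":10},{"translation":[0,0,65],"roll":-19,"gripper":10}]'
python3 -c "
from h import *
o=telemetry.get_obs();Rt=R.from_quat(o['tool_rot']).as_matrix();print(o['position'],np.degrees(np.arctan2(Rt[1,:2],Rt[0,:2])),o['ft_force'])"
```

```text
time: 15.9
position: [0.4532, -0.3806, 0.1954]
tool_rot: [0.62, 0.785, 0.0, -0.001]
ft_force: [0.3, 0.3, -2.4]
grip_width: 0.0169
grip_force: 44.9
time: 16.32
position: [0.4532, -0.3781, 0.1296]
tool_rot: [0.485, 0.874, 0.001, -0.002]
ft_force: [-0.4, -1.6, -2.1]
grip_width: 0.017
grip_force: 44.9
[ 0.45323745 -0.37811671  0.12962023] [121.93410031  31.93419866] [-0.4406895  -1.59699389 -2.13252987]
```

```bash
python3 -m creep '[{"translation":[0,0,15],"roll":0,"gripper":10},{"translation":[0,0,30],"roll":0,"gripper":10},{"translation":[0,0,34],"roll":0,"gripper":10},{"translation":[0,0,36],"roll":0,"gripper":10},{"translation":[0,0,36.5],"roll":0,"gripper":10}]' 45
python3 -m creep '[{"translation":[0,0,0.5],"roll":0,"gripper":10},{"translation":[0,0,0.5],"roll":0,"gripper":50},{"translation":[0,0,0.5],"roll":0,"gripper":50},{"translation":[0,0,0.5],"roll":0,"gripper":50},{"translation":[0,0,0.5],"roll":0,"gripper":50}]' 40
python3 -m creep '[{"translation":[0,0,0],"roll":0,"gripper":60},{"translation":[0,0,0],"roll":0,"gripper":60},{"translation":[0,0,-30],"roll":0,"gripper":60},{"translation":[0,0,-65],"roll":0,"gripper":60},{"translation":[0,0,-65],"roll":0,"gripper":60}]'
python3 -m creep '[{"translation":[9,-1,0],"roll":7,"gripper":60},{"translation":[9,-1,0],"roll":14,"gripper":60},{"translation":[9,-1,0],"roll":21,"gripper":60},{"translation":[9,-1,0],"roll":28,"gripper":60},{"translation":[9,-1,0],"roll":35,"gripper":60}]'
python3 -m creep '[{"translation":[0,0,0],"roll":7,"gripper":60},{"translation":[0,0,0],"roll":14,"gripper":60},{"translation":[0,0,0],"roll":21,"gripper":60},{"translation":[0,0,0],"roll":28,"gripper":60},{"translation":[0,0,0],"roll":35,"gripper":60}]'
python3 -m creep '[{"translation":[0,0,0],"roll":7,"gripper":60},{"translation":[0,0,0],"roll":14,"gripper":60},{"translation":[0,0,0],"roll":20,"gripper":60},{"translation":[0,0,0],"roll":20,"gripper":60},{"translation":[0,0,0],"roll":20,"gripper":60}]'
python3 - <<'E'
from key import *
o=telemetry.get_obs();im=viewer.camera("wrist");cv2.imwrite("pics/w11.png",im)
Rt=R.from_quat(o["tool_rot"]).as_matrix();print(o["position"],np.degrees(np.arctan2(Rt[1,:2],Rt[0,:2])))
r,b=topface(im,o,.102,(180,150,320,275));print(r,b)
print((Rt.T@(np.array([r[0][0]/1000,r[0][1]/1000,.102])-o["position"])*1000).round(1))
E
```

```text
time: 16.73
position: [0.4543, -0.3805, 0.0954]
tool_rot: [0.485, 0.875, -0.0, 0.001]
ft_force: [0.7, 0.7, -2.1]
grip_width: 0.0172
grip_force: 44.9
time: 17.15
position: [0.4539, -0.3809, 0.0948]
tool_rot: [0.485, 0.875, -0.0, 0.001]
ft_force: [-0.7, -0.7, -0.4]
grip_width: 0.0362
grip_force: 0.0
time: 17.57
position: [0.4564, -0.3838, 0.165]
tool_rot: [0.485, 0.875, -0.002, 0.005]
ft_force: [0.8, -1.0, 0.4]
grip_width: 0.0588
grip_force: 0.0
time: 17.98
position: [0.4479, -0.3734, 0.159]
tool_rot: [0.728, 0.686, 0.0, 0.0]
ft_force: [0.0, -0.2, -1.3]
grip_width: 0.0599
grip_force: 0.0
time: 18.4
position: [0.4479, -0.3734, 0.1589]
tool_rot: [0.9, 0.436, -0.0, -0.0]
ft_force: [-0.1, 0.4, 0.3]
grip_width: 0.0598
grip_force: 0.0
time: 18.82
position: [0.4479, -0.3734, 0.1589]
tool_rot: [0.961, 0.277, -0.0, -0.0]
ft_force: [0.1, -0.5, -0.1]
grip_width: 0.0602
grip_force: 0.0
[ 0.44791099 -0.37338834  0.15893721] [ 32.15609014 -57.84391049]
((450.2060546875, -372.89508056640625), (16.96743392944336, 38.61433410644531), 32.0760383605957) [[ 432.76447 -361.0405 ]
 [ 453.2704  -393.7601 ]
 [ 467.64764 -384.74966]
 [ 447.14172 -352.03006]]
[ 2.2  0.8 56.9]
```

```bash
python3 -m creep '[{"translation":[2.5,0.8,15],"roll":0,"gripper":60},{"translation":[2.5,0.8,35],"roll":0,"gripper":60},{"translation":[2.5,0.8,55],"roll":0,"gripper":60},{"translation":[2.5,0.8,70],"roll":0,"gripper":60},{"translation":[2.5,0.8,70],"roll":0,"gripper":60}]' 40
python3 -m creep '[{"translation":[0,0,0],"roll":0,"gripper":34},{"translation":[0,0,0],"roll":0,"gripper":34},{"translation":[0,0,0],"roll":0,"gripper":34},{"translation":[0,0,0],"roll":0,"gripper":34},{"translation":[0,0,0],"roll":0,"gripper":34}]' 40
python3 -m creep '[{"translation":[0,0,0],"roll":0,"gripper":34},{"translation":[0,0,-20],"roll":0,"gripper":34},{"translation":[0,0,-60],"roll":0,"gripper":34},{"translation":[0,0,-100],"roll":0,"gripper":34},{"translation":[0,0,-140],"roll":0,"gripper":34}]'
python3 -c "
from h import *
o=telemetry.get_obs();Rt=R.from_quat(o['tool_rot']).as_matrix();print(o['position'],np.degrees(np.arctan2(Rt[1,:2],Rt[0,:2])),o['ft_force'],o['q'][5])"
```

```text
time: 19.28
position: [0.4489, -0.371, 0.0861]
tool_rot: [0.961, 0.276, -0.001, -0.003]
ft_force: [0.1, 0.4, -0.4]
grip_width: 0.06
grip_force: 0.0
time: 19.7
position: [0.4512, -0.3735, 0.0903]
tool_rot: [0.961, 0.276, 0.001, 0.001]
ft_force: [0.3, -0.3, 2.8]
grip_width: 0.039
grip_force: 40.0
time: 20.12
position: [0.4498, -0.3719, 0.2298]
tool_rot: [0.961, 0.276, -0.001, -0.001]
ft_force: [1.5, -0.9, -1.6]
grip_width: 0.0393
grip_force: 40.0
[ 0.44978183 -0.37190571  0.22980656] [ 32.00480123 -57.99525778] [ 1.54831492 -0.85401874 -1.61564587] 0.12993866736085283
```

```bash
python3 -m creep '[{"translation":[0,0,-35],"roll":0,"gripper":34},{"translation":[10,-8,-70],"roll":0,"gripper":34},{"translation":[40,-33,-75],"roll":-7,"gripper":34},{"translation":[70,-58,-75],"roll":-14,"gripper":34},{"translation":[100,-84,-75],"roll":-20,"gripper":34}]' 45
python3 -c "
from h import *
o=telemetry.get_obs();Rt=R.from_quat(o['tool_rot']).as_matrix();print(Rt.T@(np.array([.582,.035,.30])-o['position'])*1000,np.degrees(np.arctan2(Rt[1,:2],Rt[0,:2])))"
```

```text
time: 20.53
position: [0.4909, -0.2476, 0.305]
tool_rot: [0.898, 0.44, 0.0, 0.001]
ft_force: [0.5, -0.4, -1.8]
grip_width: 0.0393
grip_force: 45.0
[ 279.20740988 -101.11785691    4.91607291] [ 52.22185003 -37.77817294]
```

```bash
python3 -m creep '[{"translation":[38,-14,2],"roll":-5,"gripper":34},{"translation":[76,-28,2],"roll":-10,"gripper":34},{"translation":[114,-42,2],"roll":-14,"gripper":34},{"translation":[152,-56,2],"roll":-14.3,"gripper":34},{"translation":[190,-69,2],"roll":-14.3,"gripper":34}]'
python3 -m creep '[{"translation":[30,0,0],"roll":0,"gripper":34},{"translation":[60,0,0],"roll":0,"gripper":34},{"translation":[96,-8,0],"roll":0,"gripper":34},{"translation":[96,-8,0],"roll":0,"gripper":34},{"translation":[96,-8,0],"roll":0,"gripper":34}]'
python3 - <<'E'
from bar import *
o=telemetry.get_obs();im=viewer.camera("wrist");cv2.imwrite("pics/w12.png",im)
Rt=R.from_quat(o["tool_rot"]).as_matrix();print(o["position"],np.degrees(np.arctan2(Rt[1,:2],Rt[0,:2])),o["ft_force"])
b=bar((.6125,.104),o,im);r=red((.6125,.104),o,im);print(b,r)
print(Rt.T@(np.array([b[1][0]/1000,b[1][1]/1000,.028])-o['position'])*1000)
E
```

```text
time: 20.95
position: [0.5528, -0.0541, 0.3017]
tool_rot: [0.837, 0.547, -0.0, -0.001]
ft_force: [1.1, -0.2, -1.8]
grip_width: 0.0393
grip_force: 45.0
time: 21.37
position: [0.584, 0.0369, 0.3014]
tool_rot: [0.836, 0.549, -0.001, -0.001]
ft_force: [-0.9, -0.6, -2.3]
grip_width: 0.0391
grip_force: 45.0
[0.58400721 0.03691177 0.30141414] [ 66.53545958 -23.46460338] [-0.85343345 -0.62258452 -2.3480544 ]
((np.int64(252), np.int64(109)), array([610.8, 105.1]), array([ 5.9, 24.8]), np.float32(-23.5)) (array([605.3,  81.3]), array([11.2,  3.6]), np.float32(77.7))
[ 73.39202113  -2.10234734 273.3714917 ]
```

```bash
python3 - <<'E'
from key import *
t=dict(position=np.zeros(3),tool_rot=[0,0,0,1])
for f in("w5","w6","w12"):print(f,topface(cv2.imread(f"pics/{f}.png"),t,-.010,(190,205,310,285))[0])
for f in("w5","w6","w12"):
    im=cv2.imread(f"pics/{f}.png").astype(int);print(f,[int(x) for x in im[170:240:1,253].sum(1)//3])
E
```

```text
w5 ((-0.951380729675293, -1.0333671569824219), (17.69757652282715, 39.125492095947266), 0.07809630036354065)
w6 ((-0.9636831283569336, -1.0330562591552734), (17.72191047668457, 39.12321472167969), 0.06054960936307907)
w12 ((-0.19403362274169922, -0.9593906402587891), (17.532302856445312, 38.872737884521484), 0.4031178653240204)
w5 [105, 104, 112, 104, 58, 28, 40, 77, 115, 111, 110, 104, 109, 104, 93, 91, 93, 98, 167, 214, 217, 208, 211, 211, 214, 208, 211, 211, 213, 206, 113, 88, 97, 95, 97, 95, 98, 94, 94, 96, 92, 83, 78, 79, 79, 77, 78, 78, 78, 80, 78, 79, 80, 78, 77, 82, 84, 82, 81, 80, 82, 84, 84, 82, 84, 84, 109, 129, 139, 146]
w6 [195, 218, 212, 218, 216, 217, 214, 217, 218, 215, 218, 217, 215, 148, 92, 93, 93, 117, 193, 220, 216, 209, 218, 218, 215, 215, 216, 215, 218, 205, 121, 96, 97, 100, 97, 101, 98, 101, 100, 97, 97, 83, 82, 79, 77, 81, 82, 81, 81, 79, 79, 82, 82, 83, 83, 80, 83, 82, 85, 85, 85, 84, 86, 88, 85, 87, 107, 128, 141, 148]
w12 [87, 86, 89, 92, 96, 98, 104, 105, 102, 107, 105, 111, 113, 101, 103, 94, 90, 128, 227, 224, 217, 219, 219, 222, 214, 218, 217, 222, 217, 182, 92, 96, 102, 101, 103, 101, 101, 103, 100, 98, 107, 80, 78, 79, 80, 81, 82, 83, 82, 84, 81, 84, 82, 84, 85, 88, 85, 85, 84, 84, 85, 86, 86, 84, 90, 111, 132, 142, 149, 153]
```

```bash
python3 -m creep '[{"translation":[38,-1,0],"roll":0,"gripper":34},{"translation":[74.4,-2.3,0],"roll":0,"gripper":34},{"translation":[74.4,-2.3,20],"roll":0,"gripper":34},{"translation":[74.4,-2.3,60],"roll":0,"gripper":34},{"translation":[74.4,-2.3,100],"roll":0,"gripper":34}]'
python3 -m creep '[{"translation":[0,0,40],"roll":0,"gripper":34},{"translation":[0,0,56],"roll":0,"gripper":34},{"translation":[0,0,56],"roll":0,"gripper":34},{"translation":[0,0,56],"roll":0,"gripper":34}]'
python3 - <<'E'
from h import *
o=telemetry.get_obs();im=viewer.camera("wrist");cv2.imwrite("pics/w13.png",im)
Rt=R.from_quat(o["tool_rot"]).as_matrix();print(o["position"],np.degrees(np.arctan2(Rt[1,:2],Rt[0,:2])),o["ft_force"])
print(Rt.T@(np.array([.6115,.1061,.1])-o['position'])*1000)
c=proj("wrist",[.611,.105,.018],o);u=int(round(c[0]));print("pred disc centre",c,"col",u,[int(x) for x in im[150:215,u].astype(int).sum(1)//3])
f=np.array([.611,.105,.018])+Rt[:,0]*.017;print("pred disc front",proj("wrist",f,o))
E
```

```text
time: 21.83
position: [0.614, 0.1029, 0.2028]
tool_rot: [0.837, 0.547, 0.002, 0.002]
ft_force: [-0.5, -0.1, -2.6]
grip_width: 0.0392
grip_force: 45.0
time: 22.17
position: [0.612, 0.1024, 0.1453]
tool_rot: [0.838, 0.546, -0.001, -0.001]
ft_force: [0.3, 0.2, -1.1]
grip_width: 0.0393
grip_force: 45.0
[0.61203318 0.10238097 0.14529251] [ 66.19562782 -23.80451359] [ 0.32842109  0.17227295 -1.14038805]
[ 3.23987642 -1.89231308 45.29292527]
pred disc centre [251.58682598 182.51708637] col 252 [117, 112, 120, 117, 116, 95, 71, 139, 185, 181, 183, 181, 182, 182, 183, 132, 140, 226, 223, 217, 220, 220, 219, 219, 219, 220, 219, 221, 224, 220, 149, 101, 111, 99, 103, 96, 93, 135, 224, 223, 221, 219, 220, 225, 220, 219, 217, 224, 220, 180, 95, 98, 102, 102, 102, 103, 101, 96, 99, 102, 99, 82, 82, 81, 82]
pred disc front [251.562995   166.27011957]
```

```bash
python3 - <<'E'
from h import *
for f,rows in(("w13",range(152,192,1)),("w6",range(160,192,1))):
    im=cv2.imread(f"pics/{f}.png");print(f)
    for r in rows:print(r,[tuple(int(x) for x in im[r,c]) for c in(238,246,252,258,266)])
E
```

```text
w13
152 [(116, 109, 103), (119, 108, 106), (126, 121, 114), (127, 118, 110), (121, 115, 105)]
153 [(121, 115, 110), (119, 116, 106), (124, 118, 110), (128, 118, 110), (91, 92, 88)]
154 [(125, 118, 108), (122, 115, 108), (126, 119, 105), (104, 101, 95), (65, 73, 69)]
155 [(129, 119, 114), (131, 123, 114), (102, 95, 90), (71, 73, 69), (187, 185, 173)]
156 [(129, 121, 110), (112, 108, 99), (68, 75, 71), (143, 146, 139), (189, 187, 177)]
157 [(129, 122, 115), (74, 79, 76), (144, 141, 134), (191, 190, 175), (185, 185, 174)]
158 [(66, 70, 64), (145, 146, 136), (190, 189, 178), (185, 182, 174), (189, 186, 177)]
159 [(94, 97, 90), (186, 185, 173), (187, 184, 173), (186, 184, 172), (186, 190, 174)]
160 [(205, 200, 192), (184, 183, 172), (188, 187, 175), (185, 184, 171), (187, 186, 175)]
161 [(186, 180, 172), (184, 181, 169), (188, 183, 174), (182, 179, 168), (183, 185, 173)]
162 [(186, 184, 175), (183, 181, 173), (187, 187, 174), (184, 180, 172), (184, 182, 173)]
163 [(187, 185, 173), (183, 182, 171), (187, 184, 175), (182, 180, 170), (186, 186, 176)]
164 [(181, 180, 168), (189, 188, 177), (1
[... 4550 characters left out ...]
, 147), (148, 151, 148)]
184 [(92, 95, 95), (90, 94, 97), (94, 95, 96), (92, 97, 97), (90, 96, 95)]
185 [(100, 101, 101), (99, 101, 104), (96, 99, 97), (97, 99, 99), (97, 101, 103)]
186 [(93, 93, 96), (97, 98, 95), (90, 93, 94), (95, 96, 96), (94, 97, 96)]
187 [(131, 131, 128), (90, 93, 92), (109, 110, 108), (94, 93, 94), (130, 130, 126)]
188 [(229, 225, 223), (108, 107, 107), (179, 174, 178), (130, 132, 128), (230, 227, 226)]
189 [(221, 220, 214), (183, 179, 175), (223, 219, 214), (222, 219, 214), (216, 212, 206)]
190 [(220, 215, 212), (225, 222, 216), (222, 217, 213), (222, 217, 212), (142, 141, 140)]
191 [(165, 164, 163), (218, 215, 209), (218, 214, 209), (216, 212, 207), (100, 102, 101)]
```

```bash
python3 -m creep '[{"translation":[3.2,-1.9,10],"roll":0,"gripper":34},{"translation":[3.2,-1.9,22],"roll":0,"gripper":34},{"translation":[3.2,-1.9,30],"roll":0,"gripper":34},{"translation":[3.2,-1.9,30],"roll":0,"gripper":34},{"translation":[3.2,-1.9,30],"roll":0,"gripper":34}]' 45
python3 -c "
from h import *
o=telemetry.get_obs();Rt=R.from_quat(o['tool_rot']).as_matrix();print(o['position'],np.degrees(np.arctan2(Rt[1,:2],Rt[0,:2])),o['ft_force'],Rt.T@(np.array([.6115,.1061,.1])-o['position'])*1000)"
```

```text
time: 22.63
position: [0.6115, 0.1076, 0.1155]
tool_rot: [0.837, 0.547, -0.001, -0.0]
ft_force: [0.3, 1.0, -1.9]
grip_width: 0.0392
grip_force: 45.0
[0.61145098 0.10759687 0.11545491] [ 66.31680668 -23.68324646] [ 0.2574005   1.00016742 -1.94256902] [-1.34067964  0.66737933 15.45491541]
```

```bash
python3 -m creep '[{"translation":[-1.2,0,0],"roll":0,"gripper":34},{"translation":[-1.2,0,4],"roll":0,"gripper":34},{"translation":[-1.2,0,7],"roll":0,"gripper":34},{"translation":[-1.2,0,9],"roll":0,"gripper":34},{"translation":[-1.2,0,9],"roll":0,"gripper":34}]' 45
python3 -c "
from h import *
o=telemetry.get_obs();print(o['ft_force'],o['moment'])"
python3 -m creep '[{"translation":[0,0,0],"roll":6,"gripper":34},{"translation":[0,0,0],"roll":12,"gripper":34},{"translation":[0,0,0],"roll":17,"gripper":34},{"translation":[0,0,0],"roll":17,"gripper":34}]' 45
python3 -c "
from h import *
o=telemetry.get_obs();print(o['ft_force'],o['moment'])"
```

```text
time: 23.05
position: [0.6111, 0.1064, 0.1066]
tool_rot: [0.837, 0.547, -0.0, -0.0]
ft_force: [-0.3, 0.5, -1.8]
grip_width: 0.0392
grip_force: 45.0
[-0.34108811  0.52211157 -1.79243368] [0.03807922 0.04853928 0.01303896]
time: 23.38
position: [0.6117, 0.1064, 0.107]
tool_rot: [0.909, 0.417, 0.0, 0.0]
ft_force: [1.3, 0.3, -2.6]
grip_width: 0.0388
grip_force: 45.0
[ 1.31229532  0.25401758 -2.60119775] [-0.03023282 -0.0436081  -0.0008631 ]
```

```bash
python3 -m creep '[{"translation":[0,0,0],"roll":6,"gripper":34},{"translation":[0,0,0],"roll":12,"gripper":34},{"translation":[0,0,0],"roll":17,"gripper":34},{"translation":[0,0,0],"roll":17,"gripper":34}]' 45
python3 - <<'E'
from h import *
o=telemetry.get_obs();Rt=R.from_quat(o['tool_rot']).as_matrix();print(o['position'],np.degrees(np.arctan2(Rt[1,:2],Rt[0,:2])),o['ft_force'],o['moment'])
im=viewer.camera("side");im2=viewer.camera("scene");cv2.imwrite("pics/s14.png",im2)
# yellow bar pixels near the screw in the scene picture
c=proj("scene",[.611,.105,.024]);u,v=c.astype(int);hsv=cv2.cvtColor(im2[v-8:v+8,u-10:u+10],cv2.COLOR_BGR2HSV)
m=(hsv[...,0]>20)&(hsv[...,0]<35)&(hsv[...,1]>110);ys,xs=np.nonzero(m);print(c,[( int(x+u-10),int(y+v-8)) for x,y in zip(xs,ys)])
for t in(-23.5,-50,-58):
    d=np.array([np.cos(np.radians(t)),np.sin(np.radians(t)),0])*.0145;print(t,[proj("scene",np.array([.611,.105,.023])+s*d).round(1).tolist() for s in(-1,1)])
E
```

```text
time: 23.72
position: [0.612, 0.1062, 0.1071]
tool_rot: [0.96, 0.279, 0.0, 0.0]
ft_force: [0.6, -0.3, -2.3]
grip_width: 0.0392
grip_force: 45.0
[0.61199253 0.1062048  0.10707706] [ 32.35170764 -57.64831739] [ 0.58800199 -0.31229838 -2.28584392] [-0.16263906 -0.08648015  0.02591644]
[290.61188154 254.99909203] []
-23.5 [[294.6, 252.9], [286.5, 257.6]]
-50 [[295.7, 254.6], [285.4, 255.9]]
-58 [[295.8, 255.2], [285.3, 255.3]]
```

```bash
python3 -m creep '[{"translation":[0,0,3],"roll":0,"gripper":34},{"translation":[0,0,4.5],"roll":0,"gripper":34},{"translation":[0,0,4.5],"roll":-1,"gripper":56},{"translation":[0,0,4.5],"roll":-1,"gripper":56},{"translation":[0,0,4.5],"roll":-1,"gripper":56}]' 40
python3 -m creep '[{"translation":[0,0,0],"roll":0,"gripper":60},{"translation":[0,0,-20],"roll":0,"gripper":60},{"translation":[0,0,-50],"roll":0,"gripper":60},{"translation":[0,0,-65],"roll":0,"gripper":60},{"translation":[0,0,-65],"roll":0,"gripper":60}]'
python3 -m creep '[{"translation":[-1,-9,0],"roll":-7,"gripper":60},{"translation":[-1,-9,0],"roll":-14,"gripper":60},{"translation":[-1,-9,0],"roll":-21,"gripper":60},{"translation":[-1,-9,0],"roll":-28,"gripper":60},{"translation":[-1,-9,0],"roll":-35,"gripper":60}]'
python3 -m creep '[{"translation":[0,0,0],"roll":-7,"gripper":50},{"translation":[0,0,0],"roll":-14,"gripper":50},{"translation":[0,0,0],"roll":-21,"gripper":50},{"translation":[0,0,0],"roll":-28,"gripper":50},{"translation":[0,0,0],"roll":-35,"gripper":50}]'
python3 -m creep '[{"translation":[0,0,0],"roll":-7,"gripper":50},{"translation":[0,0,0],"roll":-14,"gripper":50},{"translation":[0,0,0],"roll":-19,"gripper":50},{"translation":[0,0,0],"roll":-19,"gripper":50},{"translation":[0,0,0],"roll":-19,"gripper":50}]'
python3 - <<'E'
from key import *
o=telemetry.get_obs();im=viewer.camera("wrist");cv2.imwrite("pics/w15.png",im)
Rt=R.from_quat(o["tool_rot"]).as_matrix();print(o["position"],np.degrees(np.arctan2(Rt[1,:2],Rt[0,:2])))
r,b=topface(im,o,.114,(180,150,320,285));print(r,b)
print((Rt.T@(np.array([r[0][0]/1000,r[0][1]/1000,.114])-o["position"])*1000).round(1))
E
```

```text
time: 24.23
position: [0.6115, 0.1065, 0.1027]
tool_rot: [0.958, 0.287, -0.0, -0.0]
ft_force: [0.4, -1.0, 0.4]
grip_width: 0.0517
grip_force: 0.0
time: 24.65
position: [0.6145, 0.1065, 0.1718]
tool_rot: [0.958, 0.287, 0.004, 0.001]
ft_force: [1.2, 0.3, -0.3]
grip_width: 0.0599
grip_force: 0.0
time: 25.07
position: [0.6049, 0.1134, 0.1665]
tool_rot: [0.826, 0.564, -0.001, -0.001]
ft_force: [-0.4, 0.6, -0.7]
grip_width: 0.0598
grip_force: 0.0
time: 25.48
position: [0.6049, 0.1134, 0.1664]
tool_rot: [0.618, 0.786, -0.001, -0.001]
ft_force: [-0.0, -0.6, -0.5]
grip_width: 0.0503
grip_force: 0.0
time: 25.9
position: [0.6051, 0.1134, 0.1667]
tool_rot: [0.484, 0.875, -0.0, -0.001]
ft_force: [-0.3, 0.4, -0.6]
grip_width: 0.0499
grip_force: 0.0
[0.60512102 0.11338927 0.16665395] [122.16680352  32.16688405]
((608.9097290039062, 107.92817687988281), (16.55255126953125, 38.03852462768555), 32.845726013183594) [[591.64087  119.41803 ]
 [612.2722    87.46057 ]
 [626.1786    96.438324]
 [605.54724  128.39578 ]]
[-6.7  0.4 52.6]
```

```bash
python3 -m creep '[{"translation":[2,0.4,15],"roll":0,"gripper":50},{"translation":[2,0.4,35],"roll":0,"gripper":50},{"translation":[2,0.4,55],"roll":0,"gripper":50},{"translation":[2,0.4,62],"roll":0,"gripper":50},{"translation":[2,0.4,62],"roll":0,"gripper":50}]' 40
python3 -m creep '[{"translation":[0,0,0],"roll":0,"gripper":10},{"translation":[0,0,0],"roll":0,"gripper":10},{"translation":[0,0,0],"roll":0,"gripper":10},{"translation":[0,0,0],"roll":0,"gripper":10},{"translation":[0,0,0],"roll":0,"gripper":10}]'
python3 -m creep '[{"translation":[0,0,0],"roll":0,"gripper":10},{"translation":[0,0,0],"roll":0,"gripper":10},{"translation":[0,0,0],"roll":0,"gripper":10},{"translation":[0,0,0],"roll":0,"gripper":10}]' 45
python3 -m creep '[{"translation":[0,0,-2],"roll":0,"gripper":10},{"translation":[-0.1,1,-2],"roll":7,"gripper":10},{"translation":[-0.3,2.1,-2],"roll":14,"gripper":10},{"translation":[-0.6,3,-2],"roll":21,"gripper":10},{"translation":[-0.6,3,-2],"roll":21,"gripper":10}]'
python3 -c "
from h import *
o=telemetry.get_obs();print(o['ft_force'],o['moment'])"
```

```text
time: 26.37
position: [0.6032, 0.1152, 0.1033]
tool_rot: [0.483, 0.876, -0.001, -0.002]
ft_force: [0.2, 0.8, 0.4]
grip_width: 0.0501
grip_force: 0.0
time: 26.78
position: [0.6056, 0.1153, 0.1065]
tool_rot: [0.483, 0.876, 0.0, 0.001]
ft_force: [-0.5, -0.4, -0.2]
grip_width: 0.0245
grip_force: 0.0
time: 27.12
position: [0.6052, 0.1153, 0.1061]
tool_rot: [0.483, 0.876, 0.0, 0.0]
ft_force: [-0.9, 1.1, 4.3]
grip_width: 0.0165
grip_force: 45.0
time: 27.53
position: [0.6087, 0.1166, 0.1074]
tool_rot: [0.635, 0.773, 0.001, 0.0]
ft_force: [1.0, 1.0, -1.4]
grip_width: 0.0164
grip_force: 45.0
[ 0.98152415  0.9690877  -1.41833123] [ 0.0708678  -0.27335235  0.02444681]
```

```bash
python3 -m creep '[{"translation":[-0.1,1,0],"roll":7,"gripper":10},{"translation":[-0.3,2.1,0],"roll":14,"gripper":10},{"translation":[-0.6,3,0],"roll":21,"gripper":10},{"translation":[-0.8,3.5,0],"roll":24,"gripper":10},{"translation":[-0.8,3.5,0],"roll":24,"gripper":10}]'
python3 -m creep '[{"translation":[0,0.6,0],"roll":4,"gripper":10},{"translation":[0,1,0],"roll":7,"gripper":10},{"translation":[0,1.2,0],"roll":9,"gripper":10},{"translation":[0,1.2,0],"roll":9,"gripper":10}]'
python3 -c "
from h import *
o=telemetry.get_obs();print(o['ft_force'],o['moment'])"
python3 -m creep '[{"translation":[0,0.4,0],"roll":3,"gripper":10},{"translation":[0,0.7,0],"roll":5,"gripper":10},{"translation":[0,0.7,0],"roll":5,"gripper":10}]'
python3 -c "
from h import *
o=telemetry.get_obs();Rt=R.from_quat(o['tool_rot']).as_matrix();print(o['position'],np.degrees(np.arctan2(Rt[1,:2],Rt[0,:2])),o['ft_force'],o['moment'])"
```

```text
time: 27.95
position: [0.6128, 0.1162, 0.1076]
tool_rot: [0.78, 0.625, 0.001, 0.001]
ft_force: [2.4, -0.2, -0.8]
grip_width: 0.0161
grip_force: 45.1
time: 28.28
position: [0.6139, 0.1157, 0.1076]
tool_rot: [0.827, 0.563, 0.001, 0.001]
ft_force: [3.0, -1.0, -2.0]
grip_width: 0.016
grip_force: 45.1
[ 2.97040235 -1.01421159 -2.01781032] [-0.11537437 -0.72334149  0.05508565]
time: 28.53
position: [0.6145, 0.1154, 0.1077]
tool_rot: [0.85, 0.526, 0.001, 0.001]
ft_force: [3.5, -0.3, -2.5]
grip_width: 0.0169
grip_force: 45.2
[0.61445599 0.11543041 0.10769767] [ 63.48279136 -26.5173014 ] [ 3.46895156 -0.26717645 -2.52046314] [-0.17280886 -0.79419588  0.20538495]
```

```bash
python3 -m creep '[{"translation":[0,-0.8,0],"roll":-5,"gripper":10},{"translation":[0,-0.8,-10],"roll":-5,"gripper":10},{"translation":[0,-0.8,-40],"roll":-5,"gripper":10},{"translation":[0,-0.8,-80],"roll":-5,"gripper":10},{"translation":[0,-0.8,-120],"roll":-5,"gripper":10}]' 45
python3 -m creep '[{"translation":[0,0,-40],"roll":0,"gripper":10},{"translation":[0,0,-78],"roll":0,"gripper":10},{"translation":[-10,0,-78],"roll":0,"gripper":10},{"translation":[-45,0,-78],"roll":0,"gripper":10},{"translation":[-80,0,-78],"roll":0,"gripper":10}]'
python3 -m creep '[{"translation":[0,0,0],"roll":0,"gripper":10},{"translation":[0,0,0],"roll":0,"gripper":10}]'
python3 - <<'E'
from bar import *; from key import topface
o=telemetry.get_obs();im=viewer.camera("wrist");cv2.imwrite("pics/w16.png",im)
Rt=R.from_quat(o["tool_rot"]).as_matrix();print(o["position"],np.degrees(np.arctan2(Rt[1,:2],Rt[0,:2])),o["ft_force"])
print(bar((.611,.105),o,im),red((.611,.105),o,im))
t=dict(position=np.zeros(3),tool_rot=[0,0,0,1]);print(topface(im,t,-.008,(190,205,310,300)))
print((Rt.T@(np.array([.447,-.372,.0])-o["position"])*1000).round(1))
E
```

```text
time: 28.95
position: [0.6094, 0.1163, 0.2276]
tool_rot: [0.828, 0.561, -0.003, -0.003]
ft_force: [1.0, -0.5, -2.2]
grip_width: 0.0168
grip_force: 45.0
time: 29.37
position: [0.5809, 0.0425, 0.3061]
tool_rot: [0.827, 0.563, -0.001, -0.001]
ft_force: [-0.3, -1.1, -2.2]
grip_width: 0.0166
grip_force: 45.0
time: 29.53
position: [0.5806, 0.0408, 0.3052]
tool_rot: [0.828, 0.56, -0.001, -0.002]
ft_force: [0.9, 0.7, -1.6]
grip_width: 0.0163
grip_force: 45.0
[0.58063657 0.04078323 0.30517915] [ 68.13208082 -21.8680305 ] [ 0.92992854  0.74966765 -1.59996616]
((np.int64(256), np.int64(110)), array([611.4, 104.9]), array([25.5,  6. ]), np.float32(75.2)) (array([605.8,  81.7]), array([10.9,  3.1]), np.float32(68.3))
(((-1.145136833190918, -0.8656120300292969), (25.271821975708008, 16.65699005126953), 0.061159711331129074), array([[-13.78993  ,   7.4493904],
       [-13.77215  ,  -9.20759  ],
       [ 11.499657 ,  -9.180614 ],
       [ 11.481876 ,   7.476366 ]], dtype=float32))
[-432.7   31.   305.2]
```

```bash
python3 -m creep '[{"translation":[-40,3,0],"roll":0,"gripper":10},{"translation":[-80,6,0],"roll":0,"gripper":10},{"translation":[-120,9,0],"roll":0,"gripper":10},{"translation":[-160,12,0],"roll":0,"gripper":10},{"translation":[-200,15,0],"roll":0,"gripper":10}]' 45
python3 -m creep '[{"translation":[-38,3,10],"roll":0,"gripper":10},{"translation":[-76,6,25],"roll":0,"gripper":10},{"translation":[-114,9,40],"roll":0,"gripper":10},{"translation":[-152,12,55],"roll":0,"gripper":10},{"translation":[-190,14,70],"roll":0,"gripper":10}]'
python3 -c "
from h import *
o=telemetry.get_obs();Rt=R.from_quat(o['tool_rot']).as_matrix();print((Rt.T@(np.array([.450,-.3636,.094])-o['position'])*1000).round(1))"
```

```text
time: 30.0
position: [0.5223, -0.1494, 0.3052]
tool_rot: [0.827, 0.562, -0.0, -0.001]
ft_force: [0.9, -0.7, -1.6]
grip_width: 0.0165
grip_force: 45.0
time: 30.42
position: [0.4657, -0.3316, 0.2347]
tool_rot: [0.827, 0.562, 0.0, -0.001]
ft_force: [0.5, -0.0, -2.0]
grip_width: 0.0166
grip_force: 45.0
[-35.8  -2.7 140.6]
```

```bash
python3 -m creep '[{"translation":[-36,-2.7,10],"roll":0,"gripper":10},{"translation":[-36,-2.7,45],"roll":0,"gripper":10},{"translation":[-36,-2.7,80],"roll":0,"gripper":10},{"translation":[-36,-2.7,110],"roll":0,"gripper":10},{"translation":[-36,-2.7,125],"roll":0,"gripper":10}]' 45
python3 -m creep '[{"translation":[0,0,3],"roll":0,"gripper":10},{"translation":[0,0,6],"roll":0,"gripper":10},{"translation":[0,0,9],"roll":0,"gripper":10},{"translation":[0,0,12],"roll":0,"gripper":10},{"translation":[0,0,12],"roll":0,"gripper":10}]'
python3 -c "
from h import *
o=telemetry.get_obs();print(o['position'],o['ft_force'])"
```

```text
time: 30.83
position: [0.4485, -0.3608, 0.1063]
tool_rot: [0.828, 0.561, -0.0, -0.004]
ft_force: [-0.9, 0.9, -1.9]
grip_width: 0.0167
grip_force: 45.0
time: 31.25
position: [0.4506, -0.364, 0.0994]
tool_rot: [0.827, 0.562, 0.0, 0.001]
ft_force: [-0.6, 0.5, -1.3]
grip_width: 0.0166
grip_force: 45.0
[ 0.45061591 -0.36396188  0.09937915] [-0.62313856  0.49927843 -1.31756831]
```

```bash
python3 -m creep '[{"translation":[0,0,1],"roll":0,"gripper":10},{"translation":[0,0,2],"roll":0,"gripper":10},{"translation":[0,0,3],"roll":0,"gripper":10},{"translation":[0,0,4],"roll":0,"gripper":10},{"translation":[0,0,4],"roll":0,"gripper":10}]' 45
python3 -m creep '[{"translation":[0,0,0.5],"roll":0,"gripper":10},{"translation":[0,0,1],"roll":0,"gripper":10},{"translation":[0,0,1],"roll":0,"gripper":10}]'
```

```text
time: 31.67
position: [0.4499, -0.3637, 0.0946]
tool_rot: [0.828, 0.561, -0.0, -0.0]
ft_force: [-0.1, 0.3, -1.5]
grip_width: 0.0161
grip_force: 45.0
time: 31.92
position: [0.4501, -0.3638, 0.0943]
tool_rot: [0.828, 0.561, 0.0, 0.0]
ft_force: [-1.1, 1.6, 2.9]
grip_width: 0.0167
grip_force: 45.0
```

```bash
python3 -m creep '[{"translation":[0,0,0],"roll":0,"gripper":35},{"translation":[0,0,0],"roll":0,"gripper":35},{"translation":[0,0,0],"roll":0,"gripper":35},{"translation":[0,0,0],"roll":0,"gripper":35},{"translation":[0,0,0],"roll":0,"gripper":35}]' 30
python3 -m creep '[{"translation":[0,0,-10],"roll":0,"gripper":45},{"translation":[0,0,-30],"roll":0,"gripper":45},{"translation":[0,0,-70],"roll":0,"gripper":45},{"translation":[0,0,-110],"roll":0,"gripper":45},{"translation":[0,0,-150],"roll":0,"gripper":45}]'
python3 - <<'E'
from key import *
o=telemetry.get_obs();im=viewer.camera("wrist");cv2.imwrite("pics/w17.png",im)
Rt=R.from_quat(o["tool_rot"]).as_matrix();print(o["position"])
r,b=topface(im,o,.102,(180,120,320,260));print(r)
print((Rt.T@(np.array([.465,.361,.26])-o["position"])*1000).round(1))
E
```

```text
time: 32.33
position: [0.45, -0.3639, 0.0934]
tool_rot: [0.828, 0.561, -0.0, 0.0]
ft_force: [0.1, 0.6, 0.2]
grip_width: 0.0339
grip_force: 0.0
time: 32.75
position: [0.4496, -0.3634, 0.2455]
tool_rot: [0.828, 0.561, -0.0, -0.0]
ft_force: [0.4, -0.9, -0.9]
grip_width: 0.0442
grip_force: 0.0
[ 0.44959588 -0.36337446  0.24552535]
((445.5360412597656, -371.185546875), (38.627525329589844, 16.288776397705078), 67.84661865234375)
[ 678.7 -253.6  -14. ]
```

```bash
python3 -m creep '[{"translation":[38,-14,-3],"roll":0,"gripper":45},{"translation":[76,-28,-6],"roll":0,"gripper":45},{"translation":[114,-43,-9],"roll":0,"gripper":45},{"translation":[152,-57,-12],"roll":0,"gripper":45},{"translation":[190,-72,-14],"roll":0,"gripper":45}]'
python3 -m creep '[{"translation":[38,-15,0],"roll":0,"gripper":45},{"translation":[76,-30,0],"roll":0,"gripper":45},{"translation":[114,-46,0],"roll":0,"gripper":45},{"translation":[152,-61,0],"roll":0,"gripper":45},{"translation":[190,-76,0],"roll":0,"gripper":45}]'
python3 -m creep '[{"translation":[38,-16,0],"roll":0,"gripper":45},{"translation":[76,-32,0],"roll":0,"gripper":45},{"translation":[114,-48,0],"roll":0,"gripper":45},{"translation":[152,-64,0],"roll":0,"gripper":45},{"translation":[190,-80,0],"roll":0,"gripper":45}]'
python3 -m creep '[{"translation":[30,-13,0],"roll":0,"gripper":45},{"translation":[60,-26,0],"roll":0,"gripper":45},{"translation":[60,-26,0],"roll":0,"gripper":45},{"translation":[60,-26,0],"roll":0,"gripper":45}]'
cat > lev.py <<'E'
from h import *
def lev(im,o,z,c=None,h=90):
    hsv=cv2.cvtColor(im,cv2.COLOR_BGR2HSV);m=((hsv[...,0]>22)&(hsv[...,0]<34)&(hsv[...,1]>150)&(hsv[...,2]>215)).astype(np.uint8)
    if c is not None:
        u,v=proj("wrist",[*c,z],o).astype(int);k=0*m;k[max(v-h,0):v+h,max(u-h,0):u+h]=1;m=m*k
    p=np.argwhere(cv2.morphologyEx(m,cv2.MORPH_CLOSE,np.ones((15,15),np.uint8)))[:,::-1]
    n,l,s,_=cv2.connectedComponentsWithStats(cv2.morphologyEx(m,cv2.MORPH_CLOSE,np.ones((15,15),np.uint8)))
    j=1+np.argmax(s[1:,4]);q=max(cv2.findContours((l==j).astype(np.uint8),0,1)[0],key=cv2.contourArea)[:,0]
    r=cv2.minAreaRect(np.array([at("wrist",x,z,o)[:2]*1000 for x in q],np.float32));b=cv2.boxPoints(r)
    e=max((b[1]-b[0],b[2]-b[1]),key=np.linalg.norm);return np.round(r[0],1),np.round(r[1],1),np.degrees(np.arctan2(e[1],e[0])).round(1),q.min(0),q.max(0)
E
python3 - <<'E'
from lev import *
o=telemetry.get_obs();im=viewer.camera("wrist");cv2.imwrite("pics/w18.png",im)
Rt=R.from_quat(o["tool_rot"]).as_matrix();print(o["position"],np.degrees(np.arctan2(Rt[1,:2],Rt[0,:2])))
print(viewer.recognise("wrist","level"))
r=lev(im,o,.028,(.465,.361));print(r)
print((Rt.T@(np.array([r[0][0]/1000,r[0][1]/1000,.028])-o["position"])*1000).round(1))
E
```

```text
time: 33.22
position: [0.4532, -0.1591, 0.2584]
tool_rot: [0.828, 0.561, 0.0, 0.001]
ft_force: [1.3, 1.0, 0.6]
grip_width: 0.0449
grip_force: 0.0
time: 33.63
position: [0.4526, 0.0459, 0.2583]
tool_rot: [0.828, 0.561, 0.0, 0.0]
ft_force: [1.0, 1.0, -0.1]
grip_width: 0.0449
grip_force: 0.0
time: 34.05
position: [0.4484, 0.2522, 0.2582]
tool_rot: [0.828, 0.561, 0.001, 0.0]
ft_force: [0.4, -0.8, -0.6]
grip_width: 0.0451
grip_force: 0.0
time: 34.38
position: [0.4464, 0.3169, 0.2578]
tool_rot: [0.827, 0.563, 0.0, 0.0]
ft_force: [-0.6, -0.7, 0.3]
grip_width: 0.0452
grip_force: 0.0
[0.44639556 0.31690704 0.25776156] [ 68.50434101 -21.49565973]
[{'bbox': [245.4, 84.1, 19.4, 91.0], 'p': 0.66}]
(array([465.6, 360. ]), array([119.2,  19.9]), np.float32(64.4), array([245,  85], dtype=int32), array([265, 173], dtype=int32))
[ 47.1   2.  229.8]
```

```bash
python3 -m creep '[{"translation":[35,1,0],"roll":4.1,"gripper":45},{"translation":[47,2,20],"roll":4.1,"gripper":45},{"translation":[47,2,60],"roll":4.1,"gripper":45},{"translation":[47,2,100],"roll":4.1,"gripper":45},{"translation":[47,2,130],"roll":4.1,"gripper":45}]'
python3 -m creep '[{"translation":[0,0,0],"roll":0,"gripper":45},{"translation":[0,0,0],"roll":0,"gripper":45}]'
python3 - <<'E'
from lev import *
o=telemetry.get_obs();im=viewer.camera("wrist");cv2.imwrite("pics/w19.png",im)
Rt=R.from_quat(o["tool_rot"]).as_matrix();print(o["position"],np.degrees(np.arctan2(Rt[1,:2],Rt[0,:2])))
r=lev(im,o,.028,(.465,.361),120);print(r)
print((Rt.T@(np.array([r[0][0]/1000,r[0][1]/1000,.028])-o["position"])*1000).round(1))
E
```

```text
time: 34.9
position: [0.4657, 0.3563, 0.1255]
tool_rot: [0.848, 0.531, -0.001, 0.0]
ft_force: [0.4, -0.7, -0.9]
grip_width: 0.0446
grip_force: 0.0
time: 35.07
position: [0.4656, 0.3565, 0.1266]
tool_rot: [0.848, 0.53, -0.002, -0.0]
ft_force: [-0.3, -0.3, 0.0]
grip_width: 0.0449
grip_force: 0.0
[0.46559954 0.35651725 0.12659056] [ 64.07695062 -25.92353614]
(array([465.6, 360.8]), array([117.7,  19.5]), np.float32(64.6), array([241, 125], dtype=int32), array([262, 245], dtype=int32))
[ 4.2 -1.6 98.6]
```

```bash
python3 -m creep '[{"translation":[4,-1.6,20],"roll":-0.5,"gripper":45},{"translation":[4,-1.6,50],"roll":-0.5,"gripper":45},{"translation":[4,-1.6,80],"roll":-0.5,"gripper":45},{"translation":[4,-1.6,98],"roll":-0.5,"gripper":45},{"translation":[4,-1.6,100],"roll":-0.5,"gripper":45}]'
python3 -m creep '[{"translation":[0,0,2],"roll":0,"gripper":45},{"translation":[0,0,2],"roll":0,"gripper":45}]'
python3 -m creep '[{"translation":[0,0,2],"roll":0,"gripper":45},{"translation":[0,0,2],"roll":0,"gripper":45}]'
```

```text
time: 35.53
position: [0.4666, 0.3622, 0.0273]
tool_rot: [0.845, 0.535, -0.001, -0.0]
ft_force: [-1.4, 0.1, -0.1]
grip_width: 0.0454
grip_force: 0.0
time: 35.7
position: [0.4685, 0.3635, 0.0279]
tool_rot: [0.845, 0.535, 0.002, 0.0]
ft_force: [-0.4, -1.0, 0.2]
grip_width: 0.0451
grip_force: 0.0
time: 35.87
position: [0.4677, 0.3634, 0.0254]
tool_rot: [0.845, 0.535, 0.002, 0.0]
ft_force: [-0.0, -0.8, 0.4]
grip_width: 0.0451
grip_force: 0.0
```

```bash
python3 -m creep '[{"translation":[-3,0,2],"roll":0,"gripper":45},{"translation":[-3,0,3],"roll":0,"gripper":45},{"translation":[-3,0,3],"roll":0,"gripper":30},{"translation":[-3,0,3],"roll":0,"gripper":30},{"translation":[-3,0,3],"roll":0,"gripper":30}]' 20
python3 -m creep '[{"translation":[0,0,0],"roll":0,"gripper":12},{"translation":[0,0,0],"roll":0,"gripper":12},{"translation":[0,0,0],"roll":0,"gripper":12},{"translation":[0,0,0],"roll":0,"gripper":12},{"translation":[0,0,0],"roll":0,"gripper":12}]'
```

```text
time: 36.28
position: [0.4652, 0.3601, 0.0206]
tool_rot: [0.845, 0.535, 0.0, -0.0]
ft_force: [-0.3, -0.2, -1.0]
grip_width: 0.0335
grip_force: 0.0
time: 36.7
position: [0.4653, 0.3601, 0.0206]
tool_rot: [0.845, 0.535, 0.0, 0.0]
ft_force: [0.4, 0.9, 0.3]
grip_width: 0.0196
grip_force: 20.0
```

```bash
python3 -m creep '[{"translation":[0,0,-10],"roll":0,"gripper":12},{"translation":[0,0,-40],"roll":0,"gripper":12},{"translation":[0,0,-80],"roll":0,"gripper":12},{"translation":[0,0,-120],"roll":0,"gripper":12},{"translation":[0,0,-160],"roll":0,"gripper":12}]' 25
python3 -m creep '[{"translation":[0,0,-40],"roll":0,"gripper":12},{"translation":[0,0,-80],"roll":0,"gripper":12},{"translation":[0,0,-95],"roll":0,"gripper":12},{"translation":[0,0,-95],"roll":0,"gripper":12}]'
python3 - <<'E'
from lev import *
o=telemetry.get_obs();im=viewer.camera("wrist");cv2.imwrite("pics/w20.png",im)
Rt=R.from_quat(o["tool_rot"]).as_matrix();print(o["position"],np.degrees(np.arctan2(Rt[1,:2],Rt[0,:2])),o["ft_force"])
t=dict(position=np.zeros(3),tool_rot=[0,0,0,1])
for z in(-.0074,):print(lev(im,t,z))
print((Rt.T@(np.array([.5802,-.0162,.28])-o["position"])*1000).round(1))
E
```

```text
time: 37.12
position: [0.4643, 0.3596, 0.1824]
tool_rot: [0.845, 0.535, -0.001, -0.0]
ft_force: [1.2, 1.1, -1.0]
grip_width: 0.0193
grip_force: 25.0
time: 37.45
position: [0.4674, 0.3614, 0.2816]
tool_rot: [0.845, 0.535, 0.006, 0.0]
ft_force: [-0.2, 0.4, -1.2]
grip_width: 0.0194
grip_force: 25.0
[0.46735504 0.36138734 0.28163484] [ 64.71629094 -25.28733909] [-0.19525836  0.41471841 -1.18024012]
(array([23. , -0.8]), array([74.4, 19.4]), np.float32(0.1), array([235, 145], dtype=int32), array([270, 266], dtype=int32))
[-293.2  263.3    0.8]
```

```bash
python3 -m creep '[{"translation":[-20,18,0],"roll":0,"gripper":12},{"translation":[-50,45,0],"roll":0,"gripper":12},{"translation":[-80,72,0],"roll":0,"gripper":12},{"translation":[-110,99,0],"roll":0,"gripper":12},{"translation":[-140,126,0],"roll":0,"gripper":12}]' 25
python3 -m creep '[{"translation":[-30,27,0],"roll":0,"gripper":12},{"translation":[-60,54,0],"roll":0,"gripper":12},{"translation":[-90,81,0],"roll":0,"gripper":12},{"translation":[-120,108,0],"roll":0,"gripper":12},{"translation":[-140,126,0],"roll":0,"gripper":12}]'
python3 -m creep '[{"translation":[-8,7,0],"roll":0,"gripper":12},{"translation":[-13,11,0],"roll":0,"gripper":12},{"translation":[-13,11,0],"roll":0,"gripper":12},{"translation":[-13,11,0],"roll":0,"gripper":12}]'
python3 - <<'E'
from bar import *
o=telemetry.get_obs();im=viewer.camera("wrist");cv2.imwrite("pics/w21.png",im)
Rt=R.from_quat(o["tool_rot"]).as_matrix();print(o["position"],np.degrees(np.arctan2(Rt[1,:2],Rt[0,:2])),o["ft_force"])
print((Rt.T@(np.array([.580,-.0166,.2106])-o["position"])*1000).round(1))
print(bar((.611,.105),o,im))
# dome centre by circle fits in the fixed cameras: project the sphere silhouette
for c in("scene","side"):
    s=viewer.camera(c);cv2.imwrite(f"pics/{c}21.png",s)
E
```

```text
time: 37.92
position: [0.5172, 0.1778, 0.2727]
tool_rot: [0.845, 0.535, -0.003, -0.001]
ft_force: [0.5, -0.2, -1.3]
grip_width: 0.0192
grip_force: 25.0
time: 38.33
position: [0.5723, -0.0042, 0.2726]
tool_rot: [0.845, 0.534, -0.002, -0.001]
ft_force: [0.0, 0.5, -1.9]
grip_width: 0.0189
grip_force: 25.0
time: 38.67
position: [0.5765, -0.016, 0.2744]
tool_rot: [0.845, 0.535, -0.001, -0.002]
ft_force: [0.3, -0.5, -1.1]
grip_width: 0.0187
grip_force: 25.0
[ 0.57647101 -0.01596919  0.27437269] [ 64.72798078 -25.27199616] [ 0.32948599 -0.5461533  -1.12831374]
[ 0.9  3.7 63.8]
((np.int64(238), np.int64(73)), array([611.3, 104.2]), array([25. ,  5.8]), np.float32(74.6))
```

```bash
python3 -m creep '[{"translation":[1,3.7,0],"roll":0,"gripper":12},{"translation":[1,3.7,20],"roll":0,"gripper":12},{"translation":[1,3.7,40],"roll":0,"gripper":12},{"translation":[1,3.7,52],"roll":0,"gripper":12},{"translation":[1,3.7,55],"roll":0,"gripper":12}]' 25
python3 -m creep '[{"translation":[0,0,0],"roll":0,"gripper":12},{"translation":[0,0,0],"roll":0,"gripper":12}]'
python3 -c "
from h import *
o=telemetry.get_obs();Rt=R.from_quat(o['tool_rot']).as_matrix();print(o['position'],(Rt.T@(np.array([.580,-.0166,.2106])-o['position'])*1000).round(1),o['ft_force'])"
```

```text
time: 39.23
position: [0.58, -0.0168, 0.2184]
tool_rot: [0.844, 0.536, -0.002, -0.002]
ft_force: [0.0, 0.5, -0.9]
grip_width: 0.0191
grip_force: 25.0
time: 39.4
position: [0.5821, -0.0176, 0.2213]
tool_rot: [0.845, 0.535, 0.0, 0.0]
ft_force: [0.3, -0.1, -1.1]
grip_width: 0.019
grip_force: 25.0
[ 0.58211586 -0.01759991  0.22126886] [-0.  -2.4 10.7] [ 0.2585986  -0.06800738 -1.11385441]
```

```bash
python3 -m creep '[{"translation":[0,-2.3,3],"roll":0,"gripper":12},{"translation":[0,-2.3,6],"roll":0,"gripper":12},{"translation":[0,-2.3,8],"roll":0,"gripper":12},{"translation":[0,-2.3,8],"roll":0,"gripper":12},{"translation":[0,-2.3,8],"roll":0,"gripper":12}]' 25
python3 -c "
from h import *
o=telemetry.get_obs();Rt=R.from_quat(o['tool_rot']).as_matrix();print(o['position'],(Rt.T@(np.array([.580,-.0166,.2106])-o['position'])*1000).round(1),o['ft_force'])"
python3 -m creep '[{"translation":[0,0,1],"roll":0,"gripper":12},{"translation":[0,0,1],"roll":0,"gripper":12},{"translation":[0,0,1],"roll":0,"gripper":12}]'
python3 -c "
from h import *
o=telemetry.get_obs();Rt=R.from_quat(o['tool_rot']).as_matrix();print(o['position'],(Rt.T@(np.array([.580,-.0166,.2106])-o['position'])*1000).round(1),o['ft_force'])"
```

```text
time: 39.82
position: [0.5794, -0.017, 0.2127]
tool_rot: [0.845, 0.535, 0.0, 0.0]
ft_force: [-1.0, 0.0, -1.6]
grip_width: 0.0189
grip_force: 25.0
[ 0.57939691 -0.01698598  0.21266568] [0.6 0.4 2.1] [-0.96680979  0.02643092 -1.6132585 ]
time: 40.07
position: [0.5794, -0.017, 0.2116]
tool_rot: [0.845, 0.535, 0.0, 0.0]
ft_force: [0.6, 0.6, -1.2]
grip_width: 0.0189
grip_force: 25.0
[ 0.57942965 -0.01700076  0.21162185] [0.6 0.3 1. ] [ 0.57031266  0.55990013 -1.17328841]
```

```bash
python3 -m creep '[{"translation":[0.5,0.3,0.6],"roll":0,"gripper":12},{"translation":[0.5,0.3,0.6],"roll":0,"gripper":12},{"translation":[0.5,0.3,0.6],"roll":0,"gripper":12}]' 25
python3 -m creep '[{"translation":[0,0,0.6],"roll":0,"gripper":12},{"translation":[0,0,0.6],"roll":0,"gripper":12},{"translation":[0,0,0.6],"roll":0,"gripper":12}]' 25
python3 -m creep '[{"translation":[0,0,0.6],"roll":0,"gripper":12},{"translation":[0,0,0.6],"roll":0,"gripper":12},{"translation":[0,0,0.6],"roll":0,"gripper":12}]' 25
```

```text
time: 40.32
position: [0.5799, -0.0166, 0.211]
tool_rot: [0.845, 0.535, -0.0, -0.0]
ft_force: [-0.5, 0.6, -2.6]
grip_width: 0.019
grip_force: 25.0
time: 40.57
position: [0.5798, -0.0166, 0.2104]
tool_rot: [0.845, 0.535, -0.0, -0.0]
ft_force: [0.3, 0.5, -1.3]
grip_width: 0.0188
grip_force: 25.0
time: 40.82
position: [0.58, -0.0166, 0.2102]
tool_rot: [0.845, 0.535, 0.0, 0.0]
ft_force: [-0.9, -0.3, 1.1]
grip_width: 0.019
grip_force: 25.0
```

```bash
python3 -m creep '[{"translation":[0,0,0],"roll":0,"gripper":12},{"translation":[0,0,0],"roll":0,"gripper":12},{"translation":[0,0,0],"roll":0,"gripper":12}]' 3
python3 -m creep '[{"translation":[0,0,0],"roll":0,"gripper":21},{"translation":[0,0,0],"roll":0,"gripper":23},{"translation":[0,0,0],"roll":0,"gripper":25},{"translation":[0,0,0],"roll":0,"gripper":27},{"translation":[0,0,0],"roll":0,"gripper":28}]' 3
cat > tilt.py <<'E'
from h import *
import sys
tag=sys.argv[1];o=telemetry.get_obs()
Rt=R.from_quat(o["tool_rot"]).as_matrix();x=Rt[:,0];a=np.degrees(np.arctan2(x[1],x[0]));print(o["position"],a,o["grip_width"],o["ft_force"])
for c in("scene","side"):
    im=viewer.camera(c);cv2.imwrite(f"pics/{c}{tag}.png",im)
    hsv=cv2.cvtColor(im,cv2.COLOR_BGR2HSV);m=((hsv[...,0]>20)&(hsv[...,0]<35)&(hsv[...,1]>120)&(hsv[...,2]>70)).astype(np.uint8)
    P=np.array([.580,-.0166,.204]);u,v=proj(c,P).astype(int);k=0*m;k[v-30:v+30,u-45:u+45]=1;ys,xs=np.nonzero(m*k)
    e=[proj(c,P+s*.06*x) for s in(-1,1)]
    q=np.c_[xs,ys].astype(float);d=(e[1]-e[0])/np.linalg.norm(e[1]-e[0]);t=(q-q.mean(0))@d
    ends=[q[t<np.percentile(t,4)].mean(0).round(1),q[t>np.percentile(t,96)].mean(0).round(1)]
    w=np.linalg.svd(q-q.mean(0))[2][0];w=w*np.sign(w@d)
    print(c,len(q),"ends",ends,"pred",[z.round(1) for z in e],"slope deg",np.degrees(np.arctan2(w[1],w[0])).round(2),"pred",np.degrees(np.arctan2(d[1],d[0])).round(2))
    for tl in(-5,5):
        y=x*np.cos(np.radians(tl))+np.array([0,0,np.sin(np.radians(tl))]);f=proj(c,P+.06*y)-proj(c,P-.06*y);print("  tilt",tl,np.degrees(np.arctan2(f[1],f[0])).round(2))
im=viewer.camera("wrist");cv2.imwrite(f"pics/wr{tag}.png",im)
E
python3 tilt.py a
```

```text
time: 41.07
position: [0.58, -0.0167, 0.2101]
tool_rot: [0.845, 0.535, 0.0, 0.0]
ft_force: [-0.3, 0.4, 1.8]
grip_width: 0.0199
grip_force: 3.0
time: 41.48
position: [0.5798, -0.0167, 0.2096]
tool_rot: [0.845, 0.535, -0.0, -0.0]
ft_force: [1.0, -0.1, 0.2]
grip_width: 0.0269
grip_force: 0.0
[ 0.57979051 -0.01665437  0.20960756] 64.69641362256712 0.026906614201382486 [ 1.03625175 -0.07430676  0.23631773]
scene 314 ends [array([249.3, 164.6]), array([271.6, 198.1])] pred [array([246.2, 172.6]), array([271.6, 196.3])] slope deg 39.44 pred 43.05
  tilt -5 46.56
  tilt 5 39.08
side 228 ends [array([266.1, 178.4]), array([296.4, 155.6])] pred [array([267.1, 176. ]), array([276.8, 151.9])] slope deg -50.14 pred -68.03
  tilt -5 -65.34
  tilt 5 -70.2
```

```bash
python3 -m creep '[{"translation":[0,0,0],"roll":0,"gripper":30},{"translation":[0,0,0],"roll":0,"gripper":30},{"translation":[0,0,0],"roll":0,"gripper":30},{"translation":[0,0,0],"roll":0,"gripper":30},{"translation":[0,0,0],"roll":0,"gripper":30}]' 3
python3 - <<'E'
from h import *
cv2.imwrite("pics/wrb.png",viewer.camera("wrist"))
for f in("w20","w21","wra","wrb"):
    im=cv2.imread(f"pics/{f}.png");hsv=cv2.cvtColor(im,cv2.COLOR_BGR2HSV);m=(hsv[...,0]>22)&(hsv[...,0]<34)&(hsv[...,1]>150)&(hsv[...,2]>215)
    m[:130]=0;m[:,:200]=0;m[:,300:]=0
    r=np.nonzero(m.any(1))[0];print(f,r.min(),[(k,int(np.nonzero(m[k])[0].min()),int(np.nonzero(m[k])[0].max())) for k in range(r.min(),r.min()+100,12) if m[k].any()])
E
```

```text
time: 42.05
position: [0.5799, -0.0166, 0.2098]
tool_rot: [0.845, 0.535, 0.0, -0.0]
ft_force: [-0.0, 0.2, -0.9]
grip_width: 0.0298
grip_force: 0.0
w20 145 [(145, 237, 267), (157, 235, 270), (169, 235, 270), (181, 236, 270), (193, 236, 269), (205, 236, 269), (217, 236, 269), (229, 237, 268), (241, 237, 268)]
w21 145 [(145, 237, 267), (157, 235, 270), (169, 235, 270), (181, 236, 270), (193, 236, 269), (205, 236, 269), (217, 236, 269), (229, 237, 268), (241, 237, 268)]
wra 145 [(145, 239, 243), (157, 237, 272), (169, 237, 272), (181, 237, 271), (193, 237, 271), (205, 238, 271), (217, 238, 271), (229, 238, 270), (241, 238, 270)]
wrb 145 [(145, 239, 248), (157, 237, 272), (169, 237, 272), (181, 237, 271), (193, 237, 271), (205, 238, 271), (217, 238, 271), (229, 238, 270), (241, 238, 270)]
```

```bash
python3 -m creep '[{"translation":[0,0,0],"roll":0,"gripper":45},{"translation":[0,0,0],"roll":0,"gripper":45},{"translation":[0,0,0],"roll":0,"gripper":45},{"translation":[0,0,0],"roll":0,"gripper":45},{"translation":[0,0,-3],"roll":0,"gripper":45}]' 3
python3 -m creep '[{"translation":[0,0,-10],"roll":0,"gripper":45},{"translation":[0,0,-25],"roll":0,"gripper":45},{"translation":[0,0,-50],"roll":0,"gripper":45},{"translation":[0,0,-90],"roll":0,"gripper":45},{"translation":[0,0,-130],"roll":0,"gripper":45}]'
python3 -m creep '[{"translation":[-30,0,0],"roll":0,"gripper":45},{"translation":[-60,0,0],"roll":0,"gripper":45},{"translation":[-90,0,0],"roll":0,"gripper":45},{"translation":[-100,0,0],"roll":0,"gripper":45},{"translation":[-100,0,0],"roll":0,"gripper":45}]'
python3 tilt.py c
python3 - <<'E'
from lev import *
o=telemetry.get_obs();im=viewer.camera("wrist");cv2.imwrite("pics/w22.png",im);print(lev(im,o,.218,(.58,-.0166),80))
for c in("scene","side"):
    s=cv2.imread(f"pics/{c}c.png");hsv=cv2.cvtColor(s,cv2.COLOR_BGR2HSV);u,v=proj(c,[.58,-.0166,.204]).astype(int)
    m=((hsv[...,0]>20)&(hsv[...,0]<35)&(hsv[...,1]>120)&(hsv[...,2]>70)).astype(np.uint8);k=0*m;k[v-35:v+35,u-45:u+45]=1
    n,l,st,ce=cv2.connectedComponentsWithStats(cv2.morphologyEx(m*k,cv2.MORPH_CLOSE,np.ones((5,5),np.uint8)));print(c,(u,v),st[1:].tolist(),ce[1:].round(1).tolist())
E
```

```text
time: 42.52
position: [0.5794, -0.0165, 0.2123]
tool_rot: [0.845, 0.535, -0.0, -0.0]
ft_force: [-0.5, -0.8, 0.7]
grip_width: 0.0444
grip_force: 0.0
time: 42.93
position: [0.579, -0.0164, 0.3441]
tool_rot: [0.845, 0.535, -0.001, -0.001]
ft_force: [1.3, -0.5, -0.1]
grip_width: 0.0448
grip_force: 0.0
time: 43.35
position: [0.5365, -0.1089, 0.3438]
tool_rot: [0.846, 0.534, 0.0, 0.001]
ft_force: [0.3, -0.2, 0.3]
grip_width: 0.0451
grip_force: 0.0
[ 0.53648527 -0.10890988  0.34376015] 64.5022382750278 0.04511665001143174 [ 0.31639942 -0.24754354  0.25504578]
scene 391 ends [array([245.8, 170.1]), array([271.7, 197.7])] pred [array([246.3, 172.6]), array([271.5, 196.4])] slope deg 39.43 pred 43.27
  tilt -5 46.77
  tilt 5 39.31
side 269 ends [array([266. , 178.3]), array([290.8, 148.6])] pred [array([267., 176.]), array([276.9, 151.9])] slope deg -53.78 pred -67.72
  tilt -5 -64.99
  tilt 5 -69.92
(array([579.6, -16.7]), array([117.5,  19.5]), np.float32(64.8), array([243,  28], dtype=int32), array([263, 146], dtype=int32))
scene (np.int64(258), np.int64(183)) [[244, 168, 31, 33, 429], [228, 208, 6, 6, 18]] [[259.1, 184.0], [230.3, 210.7]]
side (np.int64(272), np.int64(163)) [[287, 143, 4, 2, 6], [264, 148, 17, 32, 283], [314, 164, 3, 2, 6], [246, 194, 4, 4, 14]] [[288.5, 143.3], [271.9, 163.7], [315.0, 164.5], [247.4, 195.7]]
```

```bash
python3 - <<'E'
from h import *
M={}
for c in("scene","side"):
    s=cv2.imread(f"pics/{c}c.png");hsv=cv2.cvtColor(s,cv2.COLOR_BGR2HSV);u,v=proj(c,[.58,-.0166,.204]).astype(int)
    m=((hsv[...,0]>20)&(hsv[...,0]<35)&(hsv[...,1]>120)&(hsv[...,2]>70)).astype(np.uint8);k=0*m;k[v-35:v+35,u-45:u+45]=1
    n,l,st,ce=cv2.connectedComponentsWithStats(cv2.morphologyEx(m*k,cv2.MORPH_CLOSE,np.ones((5,5),np.uint8)));M[c]=(l==1+np.argmax(st[1:,4]))
C=np.array([[a,b,z] for a in(-60,60) for b in(-10,10) for z in(0,28)])/1000
def iou(c,p,r,du,dv):
    A=R.from_euler("ZYX",[64.7,p,r],degrees=True).as_matrix();P=(A@C.T).T+[.5797,-.0167,.19]
    q=np.array([proj(c,x) for x in P])+[du,dv];h=cv2.convexHull((q*16).astype(np.int32));k=np.zeros(M[c].shape,np.uint8);cv2.fillConvexPoly(k,h,1,cv2.LINE_8,4)
    return (k&M[c]).sum()/(k|M[c]).sum()
S=[-1,-.5,0,.5,1]
for c in M:
    g={(p,r):max(iou(c,p,r,a,b) for a in S for b in S) for p in(-6,-4,-2,0,2,4,6) for r in(-6,-3,0,3,6)}
    print(c,sorted(((round(float(v),3),k) for k,v in g.items()),reverse=True)[:7])
E
```

```text
Traceback (most recent call last):
  File "h.py", line 16, in proj
    i=viewer.camera_info(cam);K=np.array(i["intrinsics"]);P=np.array(P,float)
ValueError: time passes only in moves, steps and waits
```

```bash
python3 - <<'E'
from h import *
I={c:viewer.camera_info(c) for c in("scene","side")};M={}
pj=lambda c,P:cv2.projectPoints(np.array(P,float).reshape(-1,3),np.array(I[c]["rvec"],float),np.array(I[c]["tvec"],float),np.array(I[c]["intrinsics"]),None)[0][:,0]
for c in I:
    s=cv2.imread(f"pics/{c}c.png");hsv=cv2.cvtColor(s,cv2.COLOR_BGR2HSV);u,v=pj(c,[.58,-.0166,.204])[0].astype(int)
    m=((hsv[...,0]>20)&(hsv[...,0]<35)&(hsv[...,1]>120)&(hsv[...,2]>70)).astype(np.uint8);k=0*m;k[v-35:v+35,u-45:u+45]=1
    n,l,st,ce=cv2.connectedComponentsWithStats(cv2.morphologyEx(m*k,cv2.MORPH_CLOSE,np.ones((5,5),np.uint8)));M[c]=(l==1+np.argmax(st[1:,4]))
C=np.array([[a,b,z] for a in(-60,60) for b in(-10,10) for z in(0,28)])/1000
S=[-1,-.5,0,.5,1]
for c in M:
    g={}
    for p in(-6,-4,-2,0,2,4,6):
        for r in(-6,-3,0,3,6):
            q0=pj(c,(R.from_euler("ZYX",[64.7,p,r],degrees=True).as_matrix()@C.T).T+[.5797,-.0167,.19]);b=0
            for a in S:
                for d in S:
                    k=np.zeros(M[c].shape,np.uint8);cv2.fillConvexPoly(k,cv2.convexHull(((q0+[a,d])*16).astype(np.int32)),1,cv2.LINE_8,4)
                    b=max(b,(k&M[c]).sum()/(k|M[c]).sum())
            g[p,r]=b
    print(c,sorted(((round(float(v),3),k) for k,v in g.items()),reverse=True)[:7])
print(telemetry.get_obs()["time"])
E
```

```text
scene [(0.88, (-4, 6)), (0.857, (-6, 6)), (0.856, (0, 3)), (0.855, (2, 6)), (0.85, (0, 6)), (0.85, (-2, 6)), (0.844, (-2, 3))]
side [(0.882, (4, 6)), (0.881, (2, 6)), (0.864, (6, 6)), (0.862, (6, 3)), (0.861, (4, 3)), (0.857, (0, 6)), (0.852, (2, 3))]
43.55
```

```bash
python3 -c "
from rig import hand_in
print(hand_in())"
```

```text
the job is handed in; nothing more can be done
None
```

The job is handed in at about 43.6 s of the 72 s: both screws are home (bars within about half a degree, torque rising at each stop), the key stands on its mat, and the level balances on the dome, tilted by an estimated 2° (the fixed-camera fits were too coarse to rule out somewhat more); the verdict was not reported back.

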